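Draw a gel-casting clamp into line with a tapered pin

ROBOT

A 6-joint arm with a two-finger parallel gripper is mounted at the origin on the work surface. World frame = base frame: x ahead of the robot, y to its left, z up, the work surface at z = 0. Lengths are in m, angles in rad, forces in N, time in s.
With the tool pointing down it reaches from about 0.375 to 0.975 m from the base axis. Payload 3.8 kg.
Tool frame: the origin (TCP) lies midway between the tips of the shut fingers; the grasp point (between the pads) lies 19 mm behind it; z points along the fingers, y is the line along which they close (so a half turn about z gives the same grasp; the last joint's range is limited). The gripper opens to 85 mm and grips with 20 to 120 N. Pads are 22 mm wide; open, the fingers measure 114 mm over their backs; the gripper's body (76 mm by 85 mm) begins 54 mm behind the grasp point. The pads swing forward as they close: fully open they stand 13 mm farther back than shut.
Start: joints at [-1.156, 0.264, 1.604, -0, 1.274, -0.037], TCP at [0.295, -0.607, 0.231] pointing down, gripper open.
Joint ranges: [-2.63, 2.63], [-0.94, 2.18], [0.31, 2.57], [-1.31, 4.45], [0, 2.66], [-2.55, 2.55]. Speed limits (rad/s): [2.57, 2.57, 3.14, 3.14, 3.14, 3.14].

INTERFACE

Orientations are given as a rotation vector (axis times angle).
In Python, from workcell import status, read_camera, workorder, masks_of gives the robot as it stands.
- The arm moves only by the tool drive_tool, never from a script. Its argument "rows" is a list of rows, each a list of 7 numbers: the turn, a rotation vector about the tool's x, y, z in degrees, then the shift along the tool's x, y, z in m, then the opening, from 0 (shut) to 1 (fully open). In form: [[ax, ay, az, tx, ty, tz, claw], ...]. A call has 1 to 8 rows; each row shifts and turns the commanded pose from where the row before left it, along the tool's axes as they then stand; what a row does not reach is not made up. A row lasts 1/12 s, in which the tool goes at most 41.7 mm and 7.16 degrees, less where a joint would pass 70% of its speed; a pose out of reach is approached as far as the arm can. A call is refused whole if a number of a shift passes 0.0417 or a number of a turn 7.16, either way. A call with a gripper value outside its range is refused whole. The fingers move at their own pace and stop on an object; "force" is the grip in N (left out, the last holds). Time passes only in rows, so rows that do not move let the fingers close. It gives the time, the measured TCP pose, the force, the opening and the grip force at its end, in the units of the state.
- status.read_state(): the state, without advancing time (a new reading comes with each control period).
- read_camera(name): name is "scene" or "top" or "wrist"; returns a dict with "color" (420x560x3 uint8, red, green, blue), "intrinsics" (3x3 intrinsics, pixels), "D" ([k1, k2, p1, p2, k3] as OpenCV has them; the pictures are not rectified), "world_from_camera" (4x4, takes a point from camera to world coordinates); the wrist camera has in their place "mount" (4x4, takes a point from camera to tool coordinates, whose origin is the TCP and whose axes are the flange's). Camera axes: x right, y up, looking along -z (the intrinsics and any distortion apply to the point x, -y, -z); pixel columns grow to the right and rows downward; lengths in m; the calibration is good to about 2 mm. A picture is of the moment at which its call begins: read the wrist's pose just before it. There is no depth.
- workorder.finish_job(): hands the job in; it is judged then, once.
Trained networks look in a picture, given as the dict that the camera call returned (one of the last four; its "shot" number tells which), for a name from the list of things; names that differ only in an ending like _2 or _b are one class to them, and where a whole thing is asked for, a point or a joint stands for the part that bears it (a point fixed in the world has none). Each returns a list of dicts, best first, with "score" (0 to 1); they miss things now and then, are a little off and sometimes report something else, mostly with a low value. They report only what shows in the picture. A call takes as long as a camera call.
- masks_of(picture, name): "mask" (420x560 bool, what is visible of it) and "bbox" ([left, top, right, bottom] in pixels, round what is visible of it).
The state is a dict: "time": time; "q": joint angles; "joint_vel": joint speeds; "joint_torque": joint torques, N m; "tool_pos": TCP position; "tcp_rot": TCP orientation; "wrist_force": force on the tool from outside, world axes, zero at the start; "torque": the same for the moment, N m; "width": opening from 0.0 (shut) to 1.0 (fully open); "grip_force": force on a finger pad.
Only numpy, scipy, OpenCV 4.12 (cv2) and the standard library are available. Lean on these libraries where they do the work, as an engineer would, in place of code of your own. Each camera call takes 0.05 s, during which the arm holds its last target. There are 200 camera calls.

TASK

The loose top plate of the gel-casting clamp lies several millimetres off, so the hole in it is out of line with the hole in the bush beneath, which way varies. Take the tapered pin with the square head from the rack, feel for the lower hole, and push the pin gently down through both holes so that the pin itself draws the plate into line, until its collar lies flat on the plate; then let go of it. Never force the pin in any direction (a kilo or two of push is enough), do not press on the clamp or its plate with the gripper, and leave the other pins and the bench things where they are.

Things in the scene. Friction and masses are not known exactly. Their poses are not given: they have to be found in the camera images.
- drift: Tapered steel pin, about 140 g, hanging point down in one of the rack's three holes. Origin: centre of the collar's underside, z up. Collar 30 mm across, z 0 to 5 mm; square head 18 x 18 mm, faces along x and y, z 5 to 41 mm (grip here). Below: round shank 16 mm across down to z -24 mm, then an even taper to a 7 mm tip at z -59 mm, blunt end at -60 mm.
- plate: Floating aluminium top plate of the clamp, 110 x 82 x 8 mm. Origin: centre of its round hole (17.6 mm across, chamfer 1.5 mm), in the top face 68 mm above the table; z up. It slides level, without turning, up to 11 mm any way from above the clamp's origin, needs about 4 to 6 N to move and stays where left. Starts within 0.6 mm of it along the clamp's x and y.
- clamp: Fixed clamp, base 200 x 110 mm; 95 mm high glass cassette and green heel at x -91 to -118 mm. Origin on the table, z up. Under the top plate a fixed white bush (top 59, underside 45 mm above the table, free below) has a 17.6 mm hole, chamfer 1 mm, whose centre is 8.2 mm off the clamp's origin, in an unmeasured direction: find it by feel (or look in), let the pin yield to it.
- rack: White pin rack, fixed, 55 x 230 mm, top face 80 mm above the table. Origin on the table under its centre, z up. Three through holes of 20 mm along its y axis at -80, 0 and +80 mm, in which the pins hang by their collars.
- dowel: Bystander: straight steel pin with a round head 20 mm across, blunt 16 mm shank, hanging in the rack; origin at the collar's underside.
- stub: Bystander: short steel pin with a round head 20 mm across, 12 mm shank 25 mm long, hanging in the rack; origin at the collar's underside.
- comb: Bystander: flat black gel comb, 36 x 100 x 6 mm, lying on the table; origin in its underside.
- beaker: Bystander: glass beaker, 70 mm across, 85 mm high; origin under its centre.
- tipbox: Bystander: pipette tip box, 87 x 122 x 70 mm, origin under its centre.
- spray: Bystander: white spray bottle with blue head, 72 mm across, 193 mm high; origin under its centre.
- jar: Bystander: jar 60 mm across, 90 mm high; origin under its centre.

How it is judged:
On the way, in this order (a step that is already met when the one before it is completed fails the run):
1. the tapered pin is lifted clear of the rack (z of drift in the frame of rack above 0.145 m), for 0.1 s.
2. the pin's point has entered the bush through the plate (z of drift in the frame of plate between 0.015 and 0.044 m and horizontal distance between drift and plate below 0.012 m and angle between drift's own z axis and vertical below 0.2 rad), for 0.1 s.
At the end, for the whole second after the job is handed in: The tapered pin stands in both holes, released and at rest, upright within 0.06 rad, its collar flat on the plate (underside within 2 mm of the plate's top face) and its axis within 2.5 mm of the centre of the plate's hole (z of drift in the frame of plate between -0.002 and 0.002 m and horizontal distance between drift and plate below 0.0025 m and angle between drift's own z axis and vertical below 0.06 rad and linear speed of drift below 0.01 m/s); the robot touches nothing.
It fails at once if the pin is pressed against the clamp, plate or bush with more than 45 N in all (contact force between drift and clamp above 45 N).
It fails at once if the gripper or arm presses on the clamp or plate with more than 3 N (contact force between any of the arm, the fingers and clamp above 3 N).
It fails at once if one of the other pins is moved more than 20 mm (distance of any of dowel, stub from where it was at the start of the episode above 0.02 m).
It fails at once if a bench thing is moved more than 20 mm (distance of any of comb, beaker, tipbox, spray, jar from where it was at the start of the episode above 0.02 m).
It also fails if it takes over 72 s, if anything falls off the work surface, if the arm or the gripper's body presses on something with over 40 N, if the wrist force passes 120 N, or if a joint passes its speed limit or range.

## Working session

There is one attempt and no reset: what is moved stays moved. The work goes in short steps, Python scripts to look and compute and a tool call to move; the robot and the scene stay as the last step left them, time stands still between calls to the robot, and variables do not carry over. Pictures are saved under pics/ and viewed, at most 10 in all, crops included, and the job is handed in when it is done.

Besides the shell and the picture viewer there is one more tool, called after "Emit:" as name(argument=value, ...), one argument or row to a line, values as JSON. drive_tool: Moves the arm, as the interface text tells. Its arguments: {"type":"object","properties":{"rows":{"type":"array"},"force":{"type":"number"}},"required":["rows"]}

```bash
ls; mkdir -p pics; cat > h.py <<'E'
import numpy as np, cv2
from workcell import status, read_camera, workorder, masks_of
from scipy.spatial.transform import Rotation as R
def save(p,n): cv2.imwrite('pics/'+n+'.png',p['color'][...,::-1])
def wfc(p,s=None):
    if 'world_from_camera' in p: return np.array(p['world_from_camera'])
    T=np.eye(4);T[:3,:3]=R.from_rotvec(s['tcp_rot']).as_matrix();T[:3,3]=s['tool_pos'];return T@np.array(p['mount'])
def ray(p,uv,s=None):
    T=wfc(p,s);x=cv2.undistortPoints(np.array(uv,float).reshape(-1,1,2),np.array(p['intrinsics']),np.array(p['D'])).reshape(-1,2)
    d=np.c_[x[:,0],-x[:,1],-np.ones(len(x))]@T[:3,:3].T
    return T[:3,3],d
def onz(p,uv,z,s=None):
    o,d=ray(p,uv,s);return o+d*((z-o[2])/d[:,2])[:,None]
def proj(p,X,s=None):
    T=np.linalg.inv(wfc(p,s));c=np.atleast_2d(X)@T[:3,:3].T+T[:3,3];c=c*[1,-1,-1]
    return cv2.projectPoints(c,np.zeros(3),np.zeros(3),np.array(p['intrinsics']),np.array(p['D']))[0].reshape(-1,2)
E
python3 - <<'E'
from h import *
s=status.read_state();print(s)
for c in('scene','top'):
    p=read_camera(c);save(p,c+'0');print(c,np.round(wfc(p),3).tolist())
    for n in('drift','plate','clamp','rack','dowel','stub','comb','beaker','tipbox','spray','jar'):
        for m in masks_of(p,n)[:2]:
            v,u=np.nonzero(m['mask']);print(n,round(m['score'],2),m['bbox'],u.mean().round(1),v.mean().round(1),len(u))
E
```

```text
pics
{'time': 0.0, 'q': array([-1.15590944e+00,  2.64751517e-01,  1.60540622e+00,  4.11674612e-05,
        1.27367564e+00, -3.68933418e-02]), 'joint_vel': array([-0.00075883,  0.00052148, -0.00041853, -0.00044321,  0.00088146,
       -0.00100626]), 'joint_torque': array([ 6.28828875e-04, -5.15115309e+01, -3.67315328e+01, -2.40911896e-05,
        1.29407897e-02,  2.52310872e-05]), 'tool_pos': array([ 0.29440011, -0.60659469,  0.22994572]), 'tcp_rot': array([-3.05963298e+00, -7.03121819e-01,  6.00130115e-04]), 'wrist_force': array([ 0.89174335, -0.83426272, -0.40843203]), 'torque': array([0.02290699, 0.04100504, 0.02574906]), 'grip_force': 0.0, 'width': 1.0031774110101863}
scene [[0.749, -0.523, 0.406, 1.113], [0.662, 0.586, -0.468, -0.586], [0.007, 0.62, 0.785, 1.003], [0.0, 0.0, 0.0, 1.0]]
drift 0.55 [208.0, 202.4, 225.0, 230.9] 214.1 212.0 234
drift 0.53 [278.5, 241.9, 312.4, 273.9] 293.9 258.9 504
plate 0.85 [291.4, 142.7, 341.0, 177.4] 314.9 157.8 1143
clamp 0.84 [265.2, 128.7, 349.5, 196.1] 305.4 165.1 3419
rack 0.95 [134.5, 199.2, 234.7, 284.0] 186.1 242.9 3607
rack 0.74 [78.3, 
[... 574 characters left out ...]
9], [-0.999, -0.025, 0.03, -0.017], [0.028, 0.098, 0.995, 1.327], [0.0, 0.0, 0.0, 1.0]]
drift 0.49 [315.8, 233.7, 323.9, 240.5] 316.6 235.6 58
plate 0.83 [187.8, 199.3, 227.1, 245.8] 205.5 221.5 1079
clamp 0.95 [180.9, 193.9, 239.7, 270.1] 211.1 229.9 2522
clamp 0.3 [268.5, 171.1, 301.0, 184.2] 287.4 177.1 304
rack 0.84 [300.9, 225.8, 388.5, 259.1] 343.1 241.3 1411
comb 0.76 [270.6, 171.2, 303.8, 181.6] 287.5 176.8 335
comb 0.74 [100.6, 191.1, 142.0, 219.0] 120.1 205.7 918
beaker 0.8 [326.1, 157.6, 356.5, 185.5] 340.4 170.6 551
tipbox 0.94 [196.8, 136.3, 242.1, 171.4] 219.2 154.4 1460
spray 0.58 [99.4, 191.1, 141.8, 218.8] 120.7 205.8 914
jar 0.75 [412.1, 235.5, 441.0, 252.9] 423.9 244.7 517
```

```bash
python3 - <<'E'
import cv2,numpy as np
a=cv2.imread('pics/scene0.png')[70:340,60:420];b=cv2.imread('pics/top0.png')[120:300,80:460]
a=cv2.resize(a,(400,300));b=cv2.resize(b,(760,360))
a=cv2.imread('pics/scene0.png')[120:290,130:360];a=cv2.resize(a,(325,240))
c=np.zeros((600,760,3),np.uint8);c[:360]=b;c[360:,:325]=a
c[360:,330:755]=cv2.resize(cv2.imread('pics/scene0.png'),(425,240))
cv2.imwrite('pics/m0.png',c)
E
```

```text
(no output)
```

View pics/m0.png

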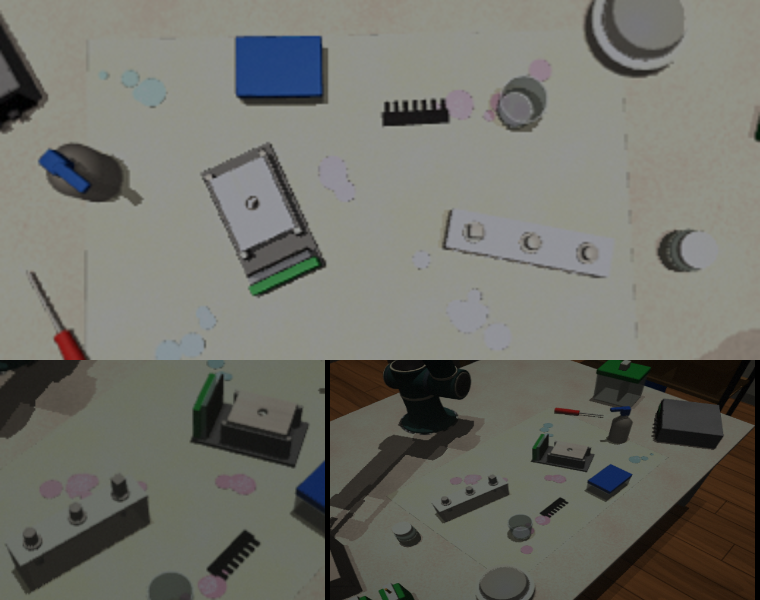

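The top camera shows the clamp, with its plate hole at about (206,221). The rack pins are at (317,236), (346,241) and (374,246). The square-headed one is the left one, nearest the clamp, which agrees with the network. Next I'll turn these into positions.

```bash
python3 - <<'E'
from h import *
P={c:read_camera(c) for c in('top','scene')}
s=status.read_state()
for c,p in P.items():
    m={n:masks_of(p,n)[0]['mask'] for n in('drift','plate','rack','clamp')}
    print(c)
    for n,z in(('drift',.121),('drift',.1),('plate',.068),('rack',.08)):
        mm=cv2.minAreaRect(np.argwhere(m[n])[:,::-1].astype(np.float32))
        print(n,z,onz(p,[mm[0]],z).round(4).tolist(),onz(p,cv2.boxPoints(mm),z).round(3)[:,:2].tolist())
p=P['top']
print('pins top',onz(p,[(317.5,236),(346,241),(374,246)],.121).round(4).tolist(),'hole',onz(p,[(206,221.5)],.068).round(4))
print(P['scene']['intrinsics'][0],p['intrinsics'])
w=read_camera('wrist');save(w,'w0');print(np.round(w['mount'],3).tolist(),w['intrinsics'])
print(R.from_rotvec(s['tcp_rot']).as_matrix().round(3))
E
```

```text
top
drift 0.121 [[0.5394, -0.1539, 0.121]] [[0.552, -0.142], [0.551, -0.166], [0.527, -0.166], [0.528, -0.141]]
drift 0.1 [[0.5403, -0.1563, 0.1]] [[0.553, -0.144], [0.552, -0.169], [0.528, -0.168], [0.528, -0.143]]
plate 0.068 [[0.5898, 0.1499, 0.068]] [[0.624, 0.21], [0.658, 0.136], [0.555, 0.089], [0.522, 0.164]]
rack 0.08 [[0.5218, -0.2316, 0.08]] [[0.519, -0.108], [0.581, -0.124], [0.525, -0.356], [0.463, -0.339]]Traceback (most recent call last):
  File "<stdin>", line 5, in <module>
IndexError: list index out of range
```

```bash
python3 - <<'E'
from h import *
p=read_camera('top');s=status.read_state()
print('pins top',onz(p,[(317.5,236),(346,241),(374,246)],.121).round(4).tolist(),'hole',onz(p,[(206,221.5)],.068).round(4))
w=read_camera('wrist');print(np.round(w['mount'],3).tolist(),w['intrinsics'])
M=R.from_rotvec(s['tcp_rot']).as_matrix();print(M.round(3), s['time'])
t=np.array([.54,-.155,.27]);print('shift tool',(M.T@(t-s['tool_pos'])).round(4))
E
```

```text
pins top [[0.538, -0.1565, 0.121], [0.5226, -0.2328, 0.121], [0.5072, -0.3077, 0.121]] hole [[0.5891 0.1485 0.068 ]]
[[0.001, 0.954, 0.299, 0.077], [1.0, -0.001, 0.001, 0.001], [0.001, 0.299, -0.954, -0.141], [0.0, 0.0, 0.0, 1.0]] [[358.6770035    0.         279.84930609]
 [  0.         358.6770035  207.4009202 ]
 [  0.           0.           1.        ]]
[[ 0.9    0.437  0.   ]
 [ 0.437 -0.9    0.   ]
 [ 0.     0.    -1.   ]] 1.7
shift tool [ 0.4181 -0.2998 -0.0387]
```

Emit:
drive_tool(
  rows=[
    [0, 0, 0, 0.0349, -0.025, 0, 1],
    [0, 0, 0, 0.0349, -0.025, 0, 1],
    [0, 0, 0, 0.0349, -0.025, 0, 1],
    [0, 0, 0, 0.0349, -0.025, 0, 1],
    [0, 0, 0, 0.0349, -0.025, 0, 1],
    [0, 0, 0, 0.0349, -0.025, 0, 1],
    [0, 0, 0, 0.0349, -0.025, 0, 1],
    [0, 0, 0, 0.0349, -0.025, 0, 1],
  ],
)

```text
time: 2.42
tool_pos: [0.4543, -0.3125, 0.2316]
tcp_rot: [3.061, 0.703, 0.001]
wrist_force: [0.4, 0.4, 0.2]
width: 1.0
grip_force: 0.0
```

Emit:
drive_tool(
  rows=[
    [0, 0, 0, 0.0349, -0.025, 0, 1],
    [0, 0, 0, 0.0349, -0.025, 0, 1],
    [0, 0, 0, 0.0349, -0.025, 0, 1],
    [0, 0, 0, 0.0349, -0.025, 0, 1],
    [0, 0, 0, 0, 0, 0, 1],
    [0, 0, 0, 0, 0, 0, 1],
  ],
)

```text
time: 2.92
tool_pos: [0.5341, -0.1657, 0.2314]
tcp_rot: [3.06, 0.711, 0.0]
wrist_force: [-0.5, -0.4, -0.4]
width: 1.0
grip_force: 0.0
```

```bash
cat > look.py <<'E'
from h import *
import sys
s=status.read_state();p=read_camera('wrist');save(p,sys.argv[1])
print(s['time'],s['tool_pos'].round(4),s['tcp_rot'].round(4))
for m in masks_of(p,sys.argv[2])[:2]:
    v,u=np.nonzero(m['mask']);print(round(m['score'],2),m['bbox'],u.mean().round(1),v.mean().round(1),len(u))
np.save('s.npy',np.r_[s['tool_pos'],s['tcp_rot']])
E
python3 look.py w1 drift
```

```text
2.9167 [ 0.5341 -0.1657  0.2314] [3.0599e+00 7.1080e-01 1.0000e-04]
0.71 [262.4, 155.3, 293.2, 204.9] 275.8 178.8 1201
```

View pics/w1.png

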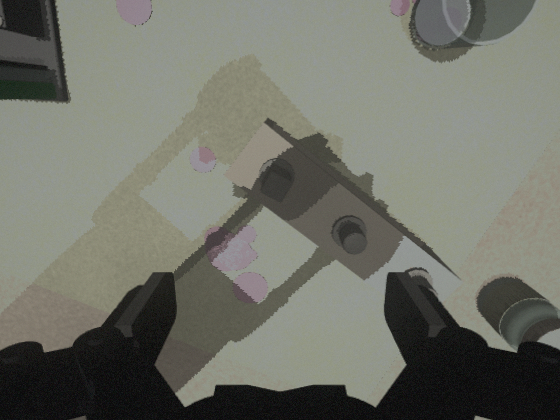

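The wrist picture shows the drift head in shadow at (276,178) and the dowel or stub at (350,235). I'll enlarge it for the head's yaw.

```bash
python3 - <<'E'
from h import *
im=cv2.imread('pics/w1.png')[140:220,230:330].astype(float)
im=np.clip((im/110)**.7*255,0,255).astype(np.uint8)
cv2.imwrite('pics/w1c.png',cv2.resize(im,(750,600),interpolation=cv2.INTER_CUBIC))
E
```

```text
(no output)
```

View pics/w1c.png

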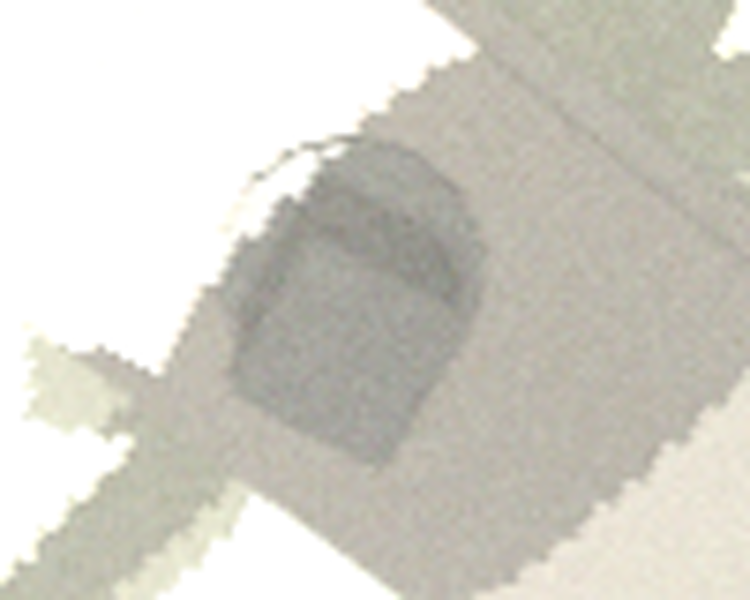

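The crop shows the head's top-face corners at about (305,232), (460,305), (380,465) and (232,375).

```bash
cat > pose.py <<'E'
from h import *
E
python3 - <<'E'
from h import *
a=np.load('s.npy');s=dict(tool_pos=a[:3],tcp_rot=a[3:])
p=read_camera('wrist')
uv=np.array([(305,232),(460,305),(380,465),(232,375)])/7.5+[230,140]
X=onz(p,uv,.121,s);print(X.round(4),X.mean(0))
e=np.roll(X,-1,0)-X;print(np.linalg.norm(e,axis=1).round(4),np.degrees(np.arctan2(e[:,1],e[:,0])).round(1))
q=status.read_state();M=R.from_rotvec(q['tcp_rot']).as_matrix();print(M.round(3))
print('tool x heading',np.degrees(np.arctan2(M[1,0],M[0,0])),'y',np.degrees(np.arctan2(M[1,1],M[0,1])))
E
```

```text
[[ 0.5542 -0.149   0.121 ]
 [ 0.5544 -0.1654  0.121 ]
 [ 0.5366 -0.1656  0.121 ]
 [ 0.5384 -0.1487  0.121 ]] [ 0.54590857 -0.15716117  0.121     ]
[0.0164 0.0177 0.0169 0.0158] [ -89.4 -179.4   83.8   -0.9]
[[ 0.9    0.436 -0.   ]
 [ 0.436 -0.9   -0.   ]
 [-0.001  0.    -1.   ]]
tool x heading 25.844209765097258 y -64.15578172602218
```

Emit:
drive_tool(
  rows=[
    [0, 0, 6.8, 0, 0, 0, 1],
    [0, 0, 6.8, 0, 0, 0, 1],
    [0, 0, 6.8, 0, 0, 0, 0.7],
    [0, 0, 6.8, 0, 0, 0, 0.7],
    [0, 0, 0, 0.006, -0.004, 0.01, 0.7],
    [0, 0, 0, 0.006, -0.004, 0.01, 0.7],
    [0, 0, 0, 0, 0, 0, 0.7],
    [0, 0, 0, 0, 0, 0, 0.7],
  ],
)

```text
time: 3.73
tool_pos: [0.5446, -0.1601, 0.2094]
tcp_rot: [-3.14, 0.033, 0.005]
wrist_force: [-0.4, -0.1, 0.7]
width: 0.701
grip_force: 0.0
```

```bash
python3 look.py w2 drift; python3 - <<'E'
import cv2,numpy as np
im=cv2.imread('pics/w2.png')[140:300,180:380].astype(float)
im=np.clip((im/110)**.7*255,0,255).astype(np.uint8)
cv2.imwrite('pics/w2c.png',cv2.resize(im,(750,600),interpolation=cv2.INTER_CUBIC))
E
```

```text
3.7333 [ 0.5446 -0.1601  0.2094] [-3.1404  0.0334  0.0052]
0.94 [261.1, 177.3, 294.4, 228.8] 276.5 201.9 1345
0.43 [227.2, 142.4, 525.1, 275.7] 371.1 203.7 18859
```

View pics/w2c.png

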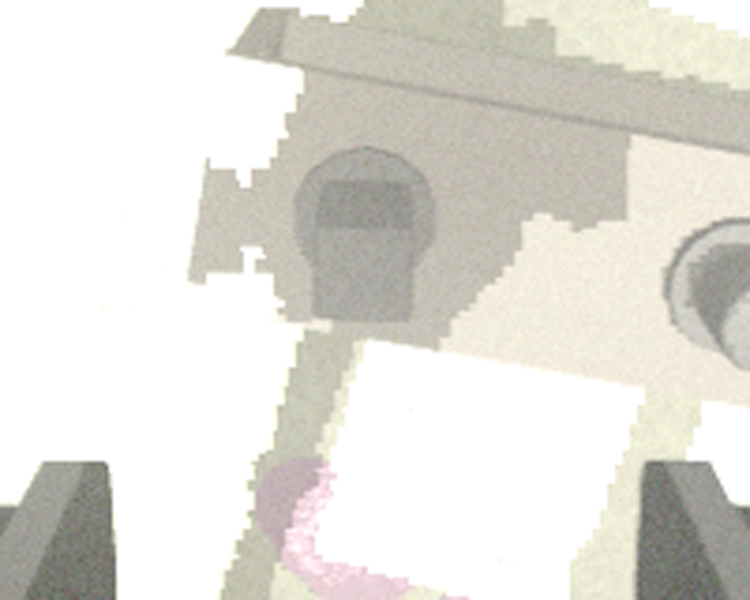

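The head now sits square to the tool. Its top face spans (314,229) to (413,321) in the crop.

```bash
python3 - <<'E'
from h import *
a=np.load('s.npy');s=dict(tool_pos=a[:3],tcp_rot=a[3:])
p=read_camera('wrist')
uv=np.array([(314,229),(414,229),(413,322),(313,321)])/3.75+[180,140]
for z in(.115,.121):
  X=onz(p,uv,z,s);print(X.round(4),X.mean(0))
  e=np.roll(X,-1,0)-X;print(np.linalg.norm(e,axis=1).round(4))
# collar: crop ellipse centre ~ (365,217), width 140
X=onz(p,np.array([(294,217),(436,217),(365,147)])/3.75+[180,140],.085,s);print('collar',X)
E
```

```text
[[ 0.5523 -0.1491  0.115 ]
 [ 0.5519 -0.1674  0.115 ]
 [ 0.5338 -0.167   0.115 ]
 [ 0.5344 -0.1483  0.115 ]] [ 0.54312149 -0.1579306   0.115     ]
[0.0183 0.0181 0.0187 0.0179]
[[ 0.5541 -0.1494  0.121 ]
 [ 0.5537 -0.1672  0.121 ]
 [ 0.5361 -0.1668  0.121 ]
 [ 0.5366 -0.1486  0.121 ]] [ 0.54513936 -0.15803576  0.121     ]
[0.0178 0.0177 0.0182 0.0175]
collar [[ 0.54604758 -0.14342694  0.085     ]
 [ 0.54546149 -0.17258768  0.085     ]
 [ 0.56046738 -0.15834432  0.085     ]]
```

Emit:
drive_tool(
  rows=[
    [0, 0, 0, 0, -0.002, 0.03, 0.5],
    [0, 0, 0, 0, 0, 0.03, 0.5],
    [0, 0, 0, 0, 0, 0.03, 0.5],
    [0, 0, 0, 0, 0, 0.0195, 0.5],
    [0, 0, 0, 0, 0, 0.01, 0.5],
    [0, 0, 0, 0, 0, 0, 0.5],
    [0, 0, 0, 0, 0, 0, 0.5],
  ],
)

```text
time: 4.47
tool_pos: [0.5458, -0.1583, 0.0922]
tcp_rot: [3.141, -0.036, 0.0]
wrist_force: [-0.3, 0.2, 0.5]
width: 0.506
grip_force: 0.0
```

Emit:
drive_tool(
  rows=[
    [0, 0, 0, 0, 0, 0, 0],
    [0, 0, 0, 0, 0, 0, 0],
    [0, 0, 0, 0, 0, 0, 0],
    [0, 0, 0, 0, 0, 0, 0],
    [0, 0, 0, 0, 0, 0, 0],
    [0, 0, 0, 0, 0, 0, 0],
    [0, 0, 0, 0, 0, 0, 0],
    [0, 0, 0, 0, 0, 0, 0],
  ],
  force=60,
)

```text
time: 5.13
tool_pos: [0.5473, -0.1587, 0.0941]
tcp_rot: [3.14, -0.036, 0.006]
wrist_force: [0.9, 0.7, 5.8]
width: 0.201
grip_force: 59.5
```

Emit:
drive_tool(
  rows=[
    [0, 0, 0, 0, 0, -0.005, 0],
    [0, 0, 0, 0, 0, -0.01, 0],
    [0, 0, 0, 0, 0, -0.02, 0],
    [0, 0, 0, 0, 0, -0.03, 0],
    [0, 0, 0, 0, 0, -0.03, 0],
    [0, 0, 0, 0, 0, -0.015, 0],
    [0, 0, 0, 0, 0, 0, 0],
    [0, 0, 0, 0, 0, 0, 0],
  ],
)

```text
time: 5.8
tool_pos: [0.5459, -0.1583, 0.203]
tcp_rot: [3.141, -0.036, 0.003]
wrist_force: [-0.5, -0.0, -1.7]
width: 0.2
grip_force: 59.6
```

```bash
python3 - <<'E'
from h import *
s=status.read_state();print(s)
p=read_camera('top');save(p,'top1')
for m in masks_of(p,'plate')[:1]:
    v,u=np.nonzero(m['mask']);print(m['score'],u.mean(),v.mean(),len(u))
w=read_camera('wrist');save(w,'w3')
E
```

```text
{'time': 5.8, 'q': array([-3.26064997e-01,  8.17332088e-02,  1.86913585e+00, -1.77507038e-05,
        1.18842373e+00,  1.26770037e+00]), 'joint_vel': array([-0.0011577 ,  0.02964656,  0.04984237,  0.00391012, -0.00354615,
        0.00032578]), 'joint_torque': array([ 6.33700169e-03, -4.27653909e+01, -3.80665648e+01, -9.00585892e-04,
       -2.58701487e-02, -1.33208291e-04]), 'tool_pos': array([ 0.54592852, -0.15831814,  0.20303821]), 'tcp_rot': array([ 3.14065649, -0.03606014,  0.00342653]), 'wrist_force': array([-0.48945872, -0.00766205, -1.73082628]), 'torque': array([ 0.04523467, -0.02722713,  0.03493352]), 'grip_force': 59.585790038108826, 'width': 0.19991365053439059}
0.91 205.68031358885017 220.94337979094075 1148
```

View pics/w3.png

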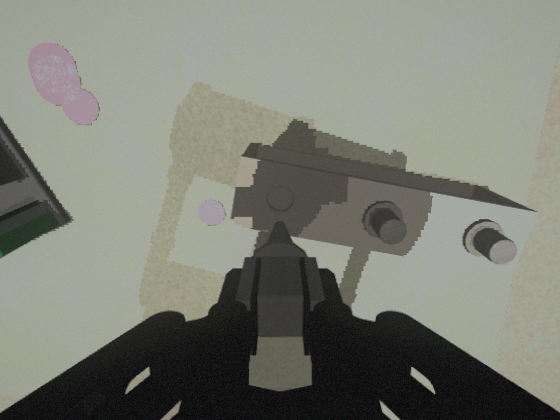

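Emit:
drive_tool(
  rows=[
    [0, 0, 0, -0.002, -0.016, 0, 0],
    [0, 0, 0, -0.002, -0.031, 0, 0],
    [0, 0, 0, -0.002, -0.031, 0, 0],
    [0, 0, 0, -0.002, -0.031, 0, 0],
    [0, 0, 0, -0.002, -0.031, 0, 0],
    [0, 0, 0, -0.002, -0.031, 0, 0],
    [0, 0, 0, -0.002, -0.031, 0, 0],
    [0, 0, 0, -0.002, -0.031, 0, 0],
  ],
)

```text
time: 6.62
tool_pos: [0.5331, 0.0765, 0.1995]
tcp_rot: [3.141, -0.036, -0.006]
wrist_force: [1.5, 0.6, -1.8]
width: 0.203
grip_force: 59.5
```

Emit:
drive_tool(
  rows=[
    [0, 0, 0, -0.002, -0.031, 0, 0],
    [0, 0, 0, -0.002, -0.031, 0.01, 0],
    [0, 0, 0, 0, -0.011, 0.015, 0],
    [0, 0, 0, 0, 0, 0.015, 0],
    [0, 0, 0, 0, 0, 0, 0],
    [0, 0, 0, 0, 0, 0, 0],
    [0, 0, 0, 0, 0, 0, 0],
  ],
)

```text
time: 7.2
tool_pos: [0.5321, 0.1478, 0.1612]
tcp_rot: [3.141, -0.037, -0.002]
wrist_force: [0.2, 0.1, -0.7]
width: 0.198
grip_force: 59.5
```

```bash
python3 look.py w4 plate
```

```text
7.2 [0.5321 0.1478 0.1612] [ 3.1408e+00 -3.6700e-02 -2.4000e-03]
0.57 [179.2, 1.9, 365.0, 217.7] 272.2 111.3 22607
```

View pics/w4.png

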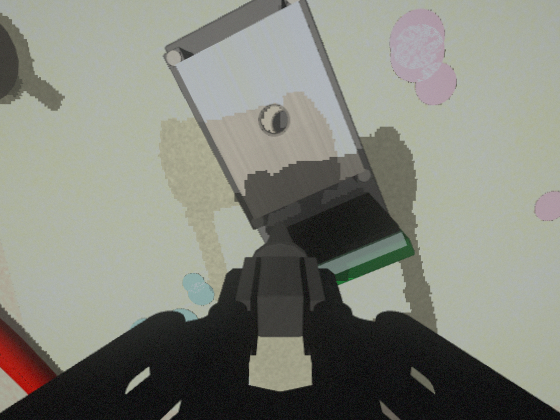

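The plate hole shows at (273,120) and the pin tip at about (279,235). I'll enlarge the hole to find which way the bush hole lies.

```bash
python3 - <<'E'
import cv2,numpy as np
im=cv2.imread('pics/w4.png').astype(float)
im=np.clip((im/200)**.6*255,0,255).astype(np.uint8)
a=cv2.resize(im[98:143,243:303],(800,600),interpolation=cv2.INTER_CUBIC)
cv2.imwrite('pics/w4c.png',a)
E
```

```text
(no output)
```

View pics/w4c.png

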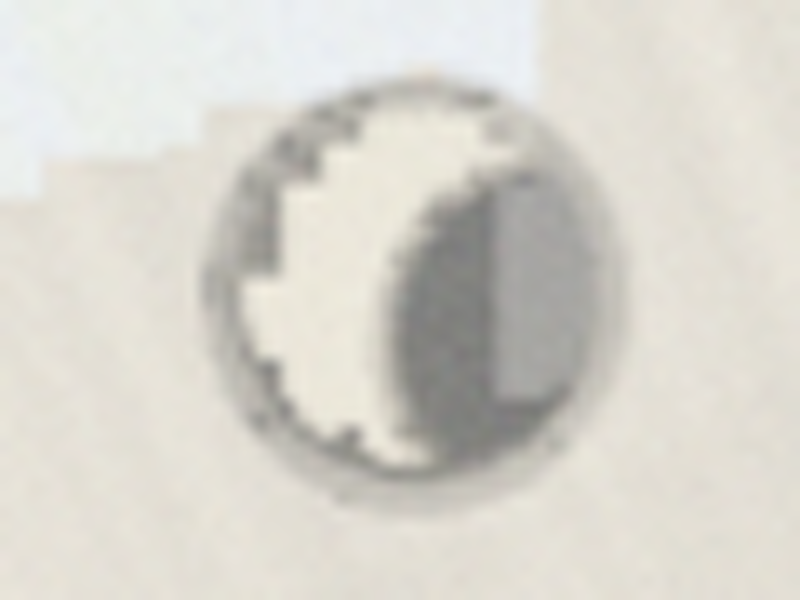

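The white bush shows in the left of the hole, and the dark bush opening lies to the right and slightly down. The plate's chamfer rim spans (200–630, 75–515) in the crop. I'll fit both circles.

```bash
python3 - <<'E'
from h import *
from scipy.optimize import least_squares as L
a=np.load('s.npy');s=dict(tool_pos=a[:3],tcp_rot=a[3:])
p=read_camera('wrist');k=13.3333
f=lambda q,z:onz(p,np.array(q,float)/k+[243-.5+.5/k,98-.5+.5/k],z,s)[:,:2]
rim=f([(200,295),(630,290),(420,75),(415,515),(265,140),(560,135),(270,460),(560,450)],.068)
c=L(lambda t:np.hypot(*(rim-t[:2]).T)-t[2],[*rim.mean(0),.01]).x;print('plate',c.round(4))
arc=f([(475,182),(430,218),(405,258),(392,310),(390,360),(398,420)],.059)
for r in(.0088,.0093,.0098):
    b=L(lambda t:np.hypot(*(arc-t).T)-r,c[:2]+[0,-.008]).x
    d=b-c[:2];print(r,'bush',b.round(4),'off',(d*1e3).round(2),'dist',np.hypot(*d)*1e3,'dir',np.degrees(np.arctan2(d[1],d[0])),'res',(np.hypot(*(arc-b).T)-r).round(4))
M=R.from_rotvec(s['tcp_rot']).as_matrix()
for off in([0,0],[.002,0],[-.002,0]):
    print(off,'tip proj',proj(p,np.array([s['tool_pos']+M@np.array([*off,.014+.06])]),s))
print(M.round(4))
im=cv2.imread('pics/w4.png')[215:260,262:298].mean(2).astype(int)
for r in im[::2]:print(' '.join('%3d'%v for v in r))
E
```

```text
plate [0.594  0.1503 0.0102]
0.0088 bush [0.5911 0.1431] off [-2.92 -7.18] dist 7.751766754976612 dir -112.14427375457224 res [ 0.      0.0001  0.     -0.0002 -0.0002  0.0002]
0.0093 bush [0.5909 0.1426] off [-3.11 -7.7 ] dist 8.30705982854036 dir -111.95873616561462 res [-0.      0.0001  0.0001 -0.0001 -0.0001  0.0002]
0.0098 bush [0.5908 0.1421] off [-3.29 -8.22] dist 8.857517045344789 dir -111.7952465279238 res [-0.0001  0.0001  0.0001 -0.0001 -0.0001  0.0001]
[0, 0] tip proj [[279.80851558 221.87808924]]
[0.002, 0] tip proj [[279.81019172 218.91562393]]
[-0.002, 0] tip proj [[279.80684801 224.82522076]]
[[ 9.997e-01 -2.340e-02 -1.500e-03]
 [-2.340e-02 -9.997e-01 -5.000e-04]
 [-1.500e-03  6.000e-04 -1.000e+00]]
 76  66  52  47  48  48  51  62  61  64  67  63  62  60  62  64  61  63  62  63  66  64  58  63  66  66  62  64  66  60  62  60  51  48  46  50
 59  56  50  48  49  48  59  64  67  61  67  64  62  65  64  62  60  65  62  62  62  65  62  61  61  53  46  51  48  50  49  49  48  45  47  47
 68  57  52  49  46  50  59  65  63  67  66  60  64  64  63  66  62  64  63  63  63  60 
[... 2235 characters left out ...]
  66  66  67  64  69  66  63  68  64  64  67  63  67  63  65  63  65  62  65  64  66  63  62  66  64  64  63  66  66  65  67
 72  69  68  69  67  63  65  67  69  68  64  65  64  67  65  67  63  65  63  63  63  64  64  66  65  66  63  64  64  68  64  65  64  65  61  65
 70  66  70  67  68  67  68  68  66  64  65  66  64  68  63  68  62  64  68  66  64  63  64  62  64  60  63  63  65  65  62  63  65  65  59  62
 56  56  59  59  59  59  58  54  55  58  55  52  54  53  54  53  54  54  52  54  54  48  52  51  52  54  53  52  53  54  55  52  50  54  53  54
 57  56  57  59  53  56  58  54  56  57  52  56  52  54  56  55  55  50  53  53  53  48  52  48  54  54  52  55  52  51  53  51  54  53  53  50
```

Emit:
drive_tool(
  rows=[
    [0, 0, 0, 0.01, 0, 0, 0],
    [0, 0, 0, 0.02, 0, 0, 0],
    [0, 0, 0, 0.02, 0, 0, 0],
    [0, 0, 0, 0.0125, 0, 0.006, 0],
    [0, 0, 0, 0, 0, 0.006, 0],
    [0, 0, 0, 0, 0, 0, 0],
    [0, 0, 0, 0, 0, 0, 0],
    [0, 0, 0, 0, 0, 0, 0],
  ],
)

```text
time: 8.02
tool_pos: [0.5944, 0.1467, 0.1497]
tcp_rot: [3.141, -0.036, -0.001]
wrist_force: [0.8, 0.8, -1.0]
width: 0.202
grip_force: 59.5
```

```bash
python3 look.py w5 plate; python3 - <<'E'
from h import *
p=read_camera('wrist');a=np.load('s.npy');s=dict(tool_pos=a[:3],tcp_rot=a[3:]);M=R.from_rotvec(s['tcp_rot']).as_matrix()
th=np.linspace(0,2*np.pi,60)
C=np.c_[np.cos(th),np.sin(th),0*th]
im=cv2.imread('pics/w5.png').astype(float);im=np.clip((im/200)**.6*255,0,255).astype(np.uint8)
u0,v0,k=240,165,10
im=cv2.resize(im[v0:v0+60,u0:u0+80],(800,600),interpolation=cv2.INTER_CUBIC)
def dr(X,c): cv2.polylines(im,[np.int32(((proj(p,X,s)-[u0,v0])+.5)*k-.5)],False,c,1)
dr(C*.0103+[.594,.1503,.068],(0,0,255));dr(C*.0093+[.591,.1427,.059],(255,0,0))
for z,r in((.074,.0035),(.073,.0035),(.038,.008)): dr((C*r+[-.002,0,z])@M.T+s['tool_pos'],(0,160,0))
cv2.imwrite('pics/w5c.png',im)
E
```

```text
8.0167 [0.5944 0.1467 0.1497] [ 3.1413e+00 -3.6200e-02 -1.2000e-03]
0.76 [180.3, 113.6, 361.2, 273.4] 271.3 196.0 15171
```

View pics/w5c.png

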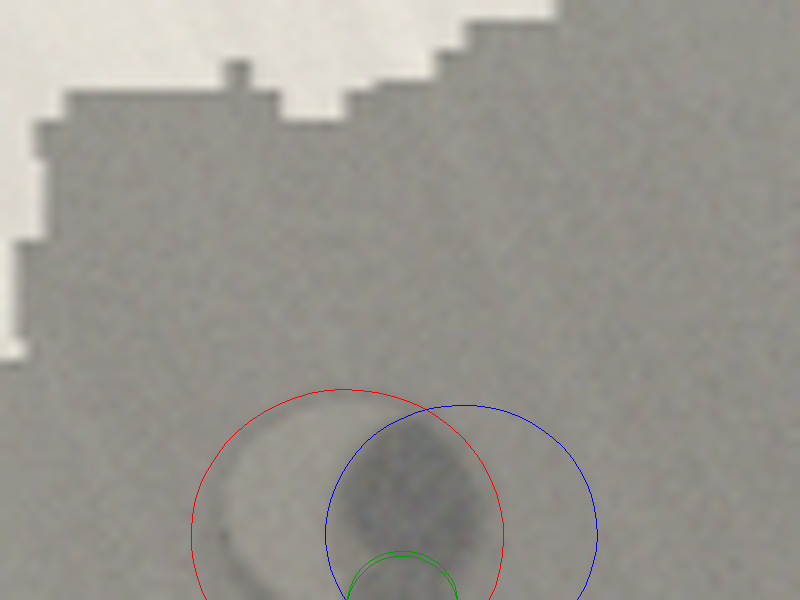

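The projected rim and bush circles lie on the ones in the picture, but the crop cut off the tip. I'll crop lower.

```bash
python3 - <<'E'
from h import *
p=read_camera('wrist');a=np.load('s.npy');s=dict(tool_pos=a[:3],tcp_rot=a[3:]);M=R.from_rotvec(s['tcp_rot']).as_matrix()
th=np.linspace(0,2*np.pi,60)
C=np.c_[np.cos(th),np.sin(th),0*th]
u0,v0,k=257,200,8
im=cv2.medianBlur(cv2.imread('pics/w5.png'),3)[v0:v0+70,u0:u0+48].astype(float);im=np.clip((im-20)/75*255,0,255).astype(np.uint8)
raw=cv2.resize(im,None,fx=k,fy=k,interpolation=cv2.INTER_CUBIC);im=raw.copy()
def dr(X,c): cv2.polylines(im,[np.int32(((proj(p,X,s)-[u0,v0])+.5)*k-.5)],False,c,1)
dr(C*.0103+[.594,.1503,.068],(0,0,255));dr(C*.0093+[.591,.1427,.059],(255,0,0))
for z,r in((.074,.0033),(.073,.0035),(.038,.008)): dr((C*r+[-.002,0,z])@M.T+s['tool_pos'],(0,255,0))
cv2.imwrite('pics/w5d.png',np.hstack([raw,im]))
E
```

```text
(no output)
```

View pics/w5d.png

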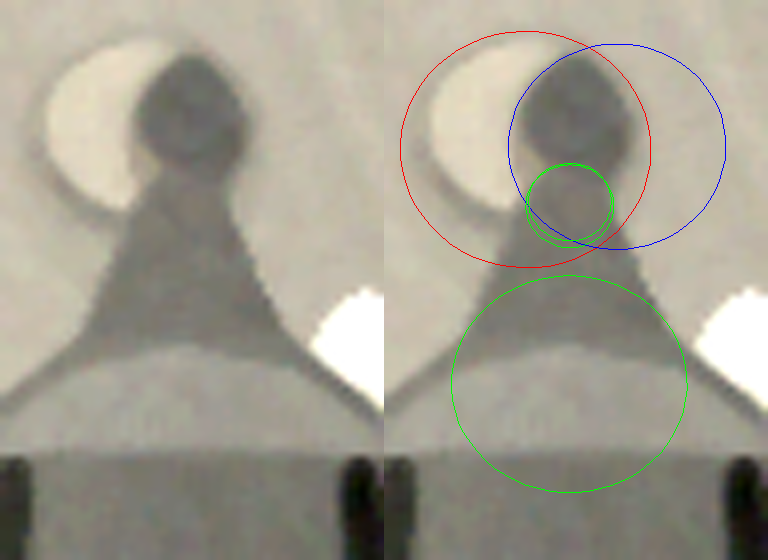

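The crop shows the tip in front of the dark opening, right on the predicted tip circle. It sits within about 1 mm of the middle of the overlap, so I'll go down gently.

Emit:
drive_tool(
  rows=[
    [0, 0, 0, 0, 0, 0.003, 0],
    [0, 0, 0, 0, 0, 0.003, 0],
    [0, 0, 0, 0, 0, 0.003, 0],
    [0, 0, 0, 0, 0, 0.003, 0],
    [0, 0, 0, 0, 0, 0, 0],
    [0, 0, 0, 0, 0, 0, 0],
  ],
)

```text
time: 8.72
tool_pos: [0.5946, 0.1467, 0.1372]
tcp_rot: [3.141, -0.036, -0.002]
wrist_force: [0.7, 0.3, -1.7]
width: 0.202
grip_force: 59.5
```

Emit:
drive_tool(
  rows=[
    [0, 0, 0, 0, 0, 0.0015, 0],
    [0, 0, 0, 0, 0, 0.0015, 0],
    [0, 0, 0, 0, 0, 0.0015, 0],
    [0, 0, 0, 0, 0, 0.0015, 0],
    [0, 0, 0, 0, 0, 0, 0],
    [0, 0, 0, 0, 0, 0, 0],
  ],
)

```text
time: 9.22
tool_pos: [0.5949, 0.1468, 0.1316]
tcp_rot: [3.141, -0.036, -0.0]
wrist_force: [0.1, -0.3, -0.6]
width: 0.2
grip_force: 59.5
```

Emit:
drive_tool(
  rows=[
    [0, 0, 0, 0, 0, 0.0015, 0],
    [0, 0, 0, 0, 0, 0.0015, 0],
    [0, 0, 0, 0, 0, 0.001, 0],
    [0, 0, 0, 0, 0, 0, 0],
    [0, 0, 0, 0, 0, 0, 0],
  ],
)

```text
time: 9.63
tool_pos: [0.5949, 0.1468, 0.1276]
tcp_rot: [3.141, -0.036, -0.0]
wrist_force: [0.5, -0.3, -1.4]
width: 0.2
grip_force: 59.5
```

Emit:
drive_tool(
  rows=[
    [0, 0, 0, -0.0001, 0.0003, 0.002, 0],
    [0, 0, 0, -0.0001, 0.0003, 0.002, 0],
    [0, 0, 0, -0.0001, 0.0003, 0.002, 0],
    [0, 0, 0, -0.0001, 0.0003, 0.002, 0],
    [0, 0, 0, 0, 0, 0, 0],
    [0, 0, 0, 0, 0, 0, 0],
  ],
)

```text
time: 10.13
tool_pos: [0.5955, 0.1462, 0.1208]
tcp_rot: [-3.14, 0.036, -0.003]
wrist_force: [0.5, 3.0, 3.7]
width: 0.196
grip_force: 60.2
```

Emit:
drive_tool(
  rows=[
    [0, 0, 0, -0.0003, 0.0004, 0.001, 0],
    [0, 0, 0, -0.0003, 0.0004, 0.001, 0],
    [0, 0, 0, -0.0003, 0.0004, 0.001, 0],
    [0, 0, 0, 0, 0, 0, 0],
    [0, 0, 0, 0, 0, 0, 0],
  ],
)

```text
time: 10.55
tool_pos: [0.5951, 0.1454, 0.1181]
tcp_rot: [-3.139, 0.036, -0.006]
wrist_force: [2.6, 5.1, 4.2]
width: 0.196
grip_force: 60.3
```

Emit:
drive_tool(
  rows=[
    [0, 0, 0, -0.0002, 0.0003, 0.0015, 0],
    [0, 0, 0, -0.0002, 0.0003, 0.0015, 0],
    [0, 0, 0, -0.0002, 0.0003, 0.0015, 0],
    [0, 0, 0, -0.0002, 0.0003, 0.0015, 0],
    [0, 0, 0, 0, 0, 0, 0],
    [0, 0, 0, 0, 0, 0, 0],
  ],
)

```text
time: 11.05
tool_pos: [0.5938, 0.1443, 0.1112]
tcp_rot: [-3.14, 0.036, -0.003]
wrist_force: [2.4, 5.1, 2.6]
width: 0.199
grip_force: 60.2
```

Emit:
drive_tool(
  rows=[
    [0, 0, 0, -0.0001, 0.0002, 0.0015, 0],
    [0, 0, 0, -0.0001, 0.0002, 0.0015, 0],
    [0, 0, 0, -0.0001, 0.0002, 0.0015, 0],
    [0, 0, 0, -0.0001, 0.0002, 0.0015, 0],
    [0, 0, 0, 0, 0, 0, 0],
    [0, 0, 0, 0, 0, 0, 0],
  ],
)

```text
time: 11.55
tool_pos: [0.593, 0.1434, 0.1049]
tcp_rot: [-3.14, 0.036, -0.002]
wrist_force: [1.7, 5.4, 1.4]
width: 0.196
grip_force: 60.2
```

Emit:
drive_tool(
  rows=[
    [0, 0, 0, 0, 0.0002, 0.0015, 0],
    [0, 0, 0, 0, 0.0002, 0.0015, 0],
    [0, 0, 0, 0, 0.0002, 0.0015, 0],
    [0, 0, 0, 0, 0, 0, 0],
    [0, 0, 0, 0, 0, 0, 0],
  ],
)

```text
time: 11.97
tool_pos: [0.5929, 0.1427, 0.1002]
tcp_rot: [-3.14, 0.036, -0.002]
wrist_force: [2.3, 5.3, 1.2]
width: 0.199
grip_force: 60.0
```

Emit:
drive_tool(
  rows=[
    [0, 0, 0, 0, 0.0001, 0.001, 0],
    [0, 0, 0, 0, 0, 0.001, 0],
    [0, 0, 0, 0, 0, 0.001, 0],
    [0, 0, 0, 0, 0, 0.001, 0],
    [0, 0, 0, 0, 0, 0, 0],
  ],
)

```text
time: 12.38
tool_pos: [0.5929, 0.1427, 0.0962]
tcp_rot: [-3.14, 0.036, -0.002]
wrist_force: [2.4, 6.3, 0.8]
width: 0.198
grip_force: 60.1
```

Emit:
drive_tool(
  rows=[
    [0, 0, 0, 0, 0, 0.001, 0],
    [0, 0, 0, 0, 0, 0.001, 0],
    [0, 0, 0, 0, 0, 0.001, 0],
    [0, 0, 0, 0, 0, 0.001, 0],
    [0, 0, 0, 0, 0, 0, 0],
  ],
)

```text
time: 12.8
tool_pos: [0.5928, 0.1426, 0.0922]
tcp_rot: [-3.14, 0.036, -0.002]
wrist_force: [3.0, 5.4, 0.6]
width: 0.2
grip_force: 60.1
```

Emit:
drive_tool(
  rows=[
    [0, 0, 0, 0, 0, 0.002, 0],
    [0, 0, 0, 0, 0, 0.002, 0],
    [0, 0, 0, 0, 0, 0.0015, 0],
    [0, 0, 0, 0, 0, 0.001, 0],
    [0, 0, 0, 0, 0, 0, 0],
    [0, 0, 0, 0, 0, 0, 0],
  ],
)

```text
time: 13.3
tool_pos: [0.5927, 0.1426, 0.0856]
tcp_rot: [-3.14, 0.036, -0.001]
wrist_force: [2.4, 4.9, 1.9]
width: 0.203
grip_force: 60.0
```

Emit:
drive_tool(
  rows=[
    [0, 0, 0, 0, 0, 0.001, 0],
    [0, 0, 0, 0, 0, 0.001, 0],
    [0, 0, 0, 0, 0, 0.001, 0],
    [0, 0, 0, 0, 0, 0, 0],
    [0, 0, 0, 0, 0, 0, 0],
  ],
)

```text
time: 13.72
tool_pos: [0.593, 0.1426, 0.0839]
tcp_rot: [-3.14, 0.036, -0.002]
wrist_force: [0.0, 4.7, 7.8]
width: 0.197
grip_force: 60.9
```

Emit:
drive_tool(
  rows=[
    [0, 0, 0, 0, 0, 0.001, 0],
    [0, 0, 0, 0, 0, 0, 0],
    [0, 0, 0, 0, 0, 0, 0],
    [0, 0, 0, 0, 0, 0, 0],
  ],
)

```text
time: 14.05
tool_pos: [0.5932, 0.1426, 0.0838]
tcp_rot: [-3.14, 0.036, -0.003]
wrist_force: [-1.2, 4.7, 11.0]
width: 0.199
grip_force: 61.5
```

```bash
python3 look.py w6 drift; python3 - <<'E'
import cv2,numpy as np
im=cv2.imread('pics/w6.png')[170:320,180:380].astype(float)
im=np.clip((im/140)**.7*255,0,255).astype(np.uint8)
cv2.imwrite('pics/w6c.png',cv2.resize(im,(800,600),interpolation=cv2.INTER_CUBIC))
E
```

```text
14.05 [0.5932 0.1426 0.0838] [-3.14e+00  3.63e-02 -2.70e-03]
0.83 [257.1, 236.4, 302.6, 335.7] 279.5 289.8 4126
```

The pin has come to a firm stop. I'll ease off the load, release, and back straight up, then check the seating height by feel on the head top, which should be at z = 0.109.

Emit:
drive_tool(
  rows=[
    [0, 0, 0, 0, -0.0005, -0.001, 0],
    [0, 0, 0, 0, -0.0005, -0.001, 0],
    [0, 0, 0, 0, 0, 0, 0],
    [0, 0, 0, 0, 0, 0, 0],
  ],
  force=20,
)

```text
time: 14.48
tool_pos: [0.5927, 0.1427, 0.084]
tcp_rot: [3.141, -0.036, 0.001]
wrist_force: [1.2, 1.2, 4.7]
width: 0.198
grip_force: 60.3
```

Emit:
drive_tool(
  rows=[
    [0, 0, 0, 0, 0, 0, 0.4],
    [0, 0, 0, 0, 0, 0, 0.4],
    [0, 0, 0, 0, 0, 0, 0.4],
    [0, 0, 0, 0, 0, 0, 0.4],
    [0, 0, 0, 0, 0, 0, 0.4],
    [0, 0, 0, 0, 0, 0, 0.4],
  ],
)

```text
time: 14.98
tool_pos: [0.592, 0.1425, 0.0834]
tcp_rot: [3.141, -0.036, -0.001]
wrist_force: [-0.2, -0.2, -0.7]
width: 0.397
grip_force: 0.0
```

Emit:
drive_tool(
  rows=[
    [0, 0, 0, 0, 0, -0.01, 0.4],
    [0, 0, 0, 0, 0, -0.02, 0.4],
    [0, 0, 0, 0, 0, -0.03, 0.4],
    [0, 0, 0, 0, 0, -0.03, 0.4],
    [0, 0, 0, 0, 0, 0, 0.4],
    [0, 0, 0, 0, 0, 0, 0.4],
    [0, 0, 0, 0, 0, 0, 0.4],
  ],
)

```text
time: 15.57
tool_pos: [0.5924, 0.1428, 0.1745]
tcp_rot: [-3.141, 0.036, -0.001]
wrist_force: [-1.0, 0.1, -0.4]
width: 0.401
grip_force: 0.0
```

```bash
python3 look.py w7 drift; python3 - <<'E'
from h import *
p=read_camera('wrist');a=np.load('s.npy');s=dict(tool_pos=a[:3],tcp_rot=a[3:])
th=np.linspace(0,2*np.pi,60);C=np.c_[np.cos(th),np.sin(th),0*th]
u0,v0,k=215,150,6
im=cv2.imread('pics/w7.png')[v0:v0+100,u0:u0+66].astype(float);im=np.clip((im/130)**.7*255,0,255).astype(np.uint8)
raw=cv2.resize(im,None,fx=k,fy=k,interpolation=cv2.INTER_CUBIC)
u0=250;im=cv2.imread('pics/w7.png')[v0:v0+100,u0:u0+66].astype(float);im=np.clip((im/130)**.7*255,0,255).astype(np.uint8)
raw=cv2.resize(im,None,fx=k,fy=k,interpolation=cv2.INTER_CUBIC);im=raw.copy()
def dr(X,c): cv2.polylines(im,[np.int32(((proj(p,X,s)-[u0,v0])+.5)*k-.5)],True,c,1)
o=np.array([.591,.1427,.068])
dr(C*.015+o+[0,0,.005],(0,0,255));dr(C*.015+o,(255,0,0))
q=np.array([[9,9],[9,-9],[-9,-9],[-9,9]])/1e3;dr(np.c_[q,[.041]*4]+o,(0,255,0))
cv2.imwrite('pics/w7c.png',np.hstack([raw,im]))
E
```

```text
15.5667 [0.5924 0.1428 0.1745] [-3.1413e+00  3.6000e-02 -1.3000e-03]
0.82 [260.9, 185.7, 298.7, 241.1] 278.7 213.9 1700
```

View pics/w7c.png

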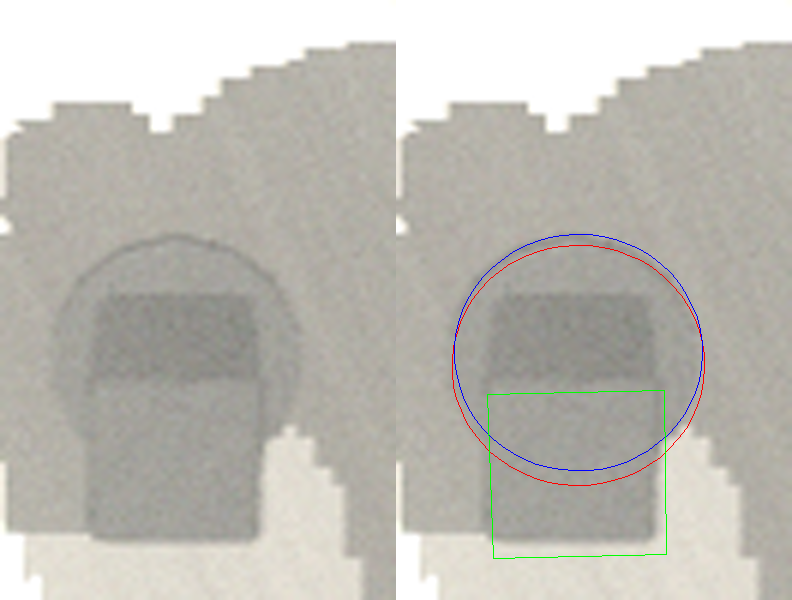

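The picture shows the collar lying on the plate, with its edge on the predicted outline and the head upright. I'll confirm the height by touching the head top with shut fingers.

Emit:
drive_tool(
  rows=[
    [0, 0, 0, 0, 0, 0.01, 0],
    [0, 0, 0, 0, 0, 0.01, 0],
    [0, 0, 0, 0, 0, 0.01, 0],
    [0, 0, 0, 0, 0, 0.01, 0],
    [0, 0, 0, 0, 0, 0.01, 0],
    [0, 0, 0, 0, 0, 0.01, 0],
    [0, 0, 0, 0, 0, 0, 0],
    [0, 0, 0, 0, 0, 0, 0],
  ],
)

```text
time: 16.38
tool_pos: [0.5919, 0.1427, 0.1127]
tcp_rot: [3.141, -0.036, -0.002]
wrist_force: [1.1, -1.0, -0.4]
width: 0.0
grip_force: 0.0
```

Emit:
drive_tool(
  rows=[
    [0, 0, 0, 0, 0, 0, 0],
    [0, 0, 0, 0, 0, 0.001, 0],
    [0, 0, 0, 0, 0, 0.001, 0],
    [0, 0, 0, 0, 0, 0.001, 0],
    [0, 0, 0, 0, 0, 0.001, 0],
    [0, 0, 0, 0, 0, 0, 0],
    [0, 0, 0, 0, 0, 0, 0],
  ],
)

```text
time: 16.97
tool_pos: [0.5929, 0.1429, 0.1109]
tcp_rot: [-3.141, 0.036, -0.002]
wrist_force: [-1.4, -0.2, 5.6]
width: -0.001
grip_force: 2.7
```

Contact came at 0.111 instead of 0.109, so the pin may sit about 1.8 mm high or slightly tilted. I'll check the tilt using the last picture.

```bash
python3 - <<'E'
from h import *
p=read_camera('wrist');a=np.load('s.npy');s=dict(tool_pos=a[:3],tcp_rot=a[3:])
f=lambda q,z:onz(p,(np.array(q,float)+.5)/6-.5+[250,150],z,s)[:,:2]
for dz in(0,.0018):
    h=f([(87,380),(260,378),(261,541),(91,541)],.109+dz);e=np.roll(h,-1,0)-h
    print('head',h.mean(0).round(4),np.linalg.norm(e,axis=1).round(4))
    # far bottom edge of head (z=+5 mm) at +x side
    b=f([(100,294),(255,294)],.073+dz);print('head base +x edge -> centre x',(b[:,0]-.009).round(4))
    c=f([(175,245),(52,360),(300,360)],.073+dz);print('collar top edge',c.round(4).tolist(),'centre x',(c[0,0]-.015).round(4))
    c=f([(175,235)],.068+dz);print('collar bottom edge centre x',(c[0,0]-.015).round(4))
E
```

```text
head [0.5926 0.1434] [0.0175 0.0178 0.0176 0.0176]
head base +x edge -> centre x [0.5913 0.5909]
collar top edge [[0.606, 0.1432], [0.5923, 0.1581], [0.5916, 0.1288]] centre x 0.591
collar bottom edge centre x 0.5909
head [0.5933 0.1434] [0.0174 0.0176 0.0175 0.0174]
head base +x edge -> centre x [0.5918 0.5914]
collar top edge [[0.6065, 0.1432], [0.5928, 0.158], [0.5922, 0.1288]] centre x 0.5915
collar bottom edge centre x 0.5914
```

The numbers show the head leaning about 0.05 rad toward +x, with the collar touching on its +x side. I'll regrip, turn it upright, draw the head back in −x, and press down lightly.

Emit:
drive_tool(
  rows=[
    [0, 0, 0, 0, 0, -0.02, 0],
    [0, 0, 0, 0, 0, -0.01, 0.4],
    [0, 0, 0, 0, 0, 0, 0.4],
    [0, 0, 0, 0, 0, 0, 0.4],
    [0, 0, 0, 0, 0, 0, 0.4],
    [0, 0, 0, 0, 0, 0, 0.4],
  ],
)

```text
time: 17.52
tool_pos: [0.5917, 0.1426, 0.1387]
tcp_rot: [3.141, -0.036, -0.002]
wrist_force: [0.0, -1.0, -0.4]
width: 0.4
grip_force: 0.0
```

Emit:
drive_tool(
  rows=[
    [0, 0, 0, 0, 0, 0.02, 0.4],
    [0, 0, 0, 0, 0, 0.015, 0.4],
    [0, 0, 0, 0, 0, 0.012, 0.4],
    [0, 0, 0, 0, 0, 0.006, 0.4],
    [0, 0, 0, 0, 0, 0, 0.4],
    [0, 0, 0, 0, 0, 0, 0.4],
  ],
)

```text
time: 18.02
tool_pos: [0.5921, 0.1427, 0.0862]
tcp_rot: [3.141, -0.036, -0.002]
wrist_force: [0.2, -0.9, -0.1]
width: 0.4
grip_force: 0.0
```

Emit:
drive_tool(
  rows=[
    [0, 0, 0, 0, 0, 0, 0],
    [0, 0, 0, 0, 0, 0, 0],
    [0, 0, 0, 0, 0, 0, 0],
    [0, 0, 0, 0, 0, 0, 0],
    [0, 0, 0, 0, 0, 0, 0],
    [0, 0, 0, 0, 0, 0, 0],
  ],
  force=40,
)

```text
time: 18.52
tool_pos: [0.5932, 0.1431, 0.0878]
tcp_rot: [-3.141, 0.036, -0.003]
wrist_force: [0.4, 0.0, 3.0]
width: 0.2
grip_force: 41.4
```

Emit:
drive_tool(
  rows=[
    [0, 1, 0, -0.0006, 0, 0, 0],
    [0, 1, 0, -0.0006, 0, 0, 0],
    [0, 1, 0, -0.0006, 0, 0.001, 0],
    [0, 0, 0, 0, 0, 0.001, 0],
    [0, 0, 0, 0, 0, 0, 0],
    [0, 0, 0, 0, 0, 0, 0],
  ],
)

```text
time: 19.02
tool_pos: [0.5915, 0.1432, 0.0876]
tcp_rot: [-3.14, 0.036, -0.086]
wrist_force: [-4.3, 1.1, 14.9]
width: 0.203
grip_force: 42.9
```

Emit:
drive_tool(
  rows=[
    [0, 0, 0, 0, 0, -0.001, 0],
    [0, 0, 0, 0, 0, -0.001, 0],
    [0, 0, 0, 0, 0, 0, 0.4],
    [0, 0, 0, 0, 0, 0, 0.4],
    [0, 0, 0, 0, 0, 0, 0.4],
    [0, 0, 0, 0, 0, 0, 0.4],
  ],
)

```text
time: 19.52
tool_pos: [0.59, 0.1426, 0.086]
tcp_rot: [3.139, -0.036, 0.08]
wrist_force: [1.1, 0.4, 0.2]
width: 0.4
grip_force: 0.0
```

Emit:
drive_tool(
  rows=[
    [0, 0, 0, 0, 0, -0.02, 0.4],
    [0, 0, 0, 0, 0, -0.03, 0.4],
    [0, -1, 0, 0, 0, -0.03, 0.4],
    [0, -1, 0, 0, 0, -0.005, 0.4],
    [0, -1, 0, 0.0018, 0, 0, 0.4],
    [0, 0, 0, 0, 0, 0, 0.4],
    [0, 0, 0, 0, 0, 0, 0.4],
    [0, 0, 0, 0, 0, 0, 0.4],
  ],
)

```text
time: 20.18
tool_pos: [0.5867, 0.1425, 0.1694]
tcp_rot: [3.141, -0.036, -0.006]
wrist_force: [0.9, 0.3, 0.2]
width: 0.4
grip_force: 0.0
```

```bash
python3 look.py w8 drift; python3 - <<'E'
from h import *
im=cv2.medianBlur(cv2.imread('pics/w8.png'),3).mean(2).astype(int)
print('cols v=180..245 mean over u 274..284');print([(v,int(im[v,274:285].mean())) for v in range(180,246)])
for v in(224,230,236):print(v,[(u,int(im[v-1:v+2,u].mean())) for u in range(254,304)])
im=cv2.medianBlur(cv2.imread('pics/w7.png'),3).mean(2).astype(int)
print('w7');print([(v,int(im[v,274:285].mean())) for v in range(180,246)])
E
```

```text
20.1833 [0.5867 0.1425 0.1694] [ 3.1406 -0.0363 -0.0057]
0.66 [257.4, 185.0, 297.8, 241.1] 277.7 211.4 1797
cols v=180..245 mean over u 274..284
[(180, 77), (181, 77), (182, 77), (183, 76), (184, 74), (185, 67), (186, 66), (187, 69), (188, 69), (189, 69), (190, 69), (191, 69), (192, 68), (193, 68), (194, 67), (195, 60), (196, 57), (197, 57), (198, 57), (199, 57), (200, 57), (201, 57), (202, 57), (203, 57), (204, 57), (205, 58), (206, 58), (207, 57), (208, 57), (209, 57), (210, 58), (211, 60), (212, 64), (213, 66), (214, 66), (215, 66), (216, 66), (217, 66), (218, 66), (219, 66), (220, 66), (221, 66), (222, 66), (223, 67), (224, 66), (225, 66), (226, 66), (227, 66), (228, 67), (229, 67), (230, 67), (231, 66), (232, 66), (233, 67), (234, 67), (235, 67), (236, 67), (237, 67), (238, 69), (239, 93), (240, 102), (241, 104), (242, 103), (243, 103), (244, 103), (245, 104)]
224 [(254, 78), (255, 77), (256, 77), (257, 77), (258, 78), (259, 77), (260, 77), (261, 76), (262, 75), (263, 67), (264, 66), (265, 66), (266, 67), (267, 68), (268, 67), (269, 66), (270, 66), (271, 67), (272, 68), (273, 68
[... 1501 characters left out ...]
), (183, 75), (184, 75), (185, 75), (186, 75), (187, 75), (188, 74), (189, 69), (190, 66), (191, 68), (192, 69), (193, 69), (194, 68), (195, 68), (196, 68), (197, 68), (198, 66), (199, 58), (200, 56), (201, 56), (202, 56), (203, 56), (204, 57), (205, 56), (206, 56), (207, 56), (208, 56), (209, 56), (210, 57), (211, 56), (212, 58), (213, 60), (214, 64), (215, 66), (216, 66), (217, 66), (218, 66), (219, 66), (220, 66), (221, 66), (222, 66), (223, 66), (224, 66), (225, 66), (226, 67), (227, 67), (228, 67), (229, 67), (230, 66), (231, 67), (232, 67), (233, 67), (234, 66), (235, 66), (236, 67), (237, 67), (238, 67), (239, 68), (240, 83), (241, 101), (242, 102), (243, 102), (244, 102), (245, 102)]
```

```bash
python3 - <<'E'
from h import *
p=read_camera('wrist');b=np.load('s.npy');q=status.read_state();print(q['time'],q['tool_pos'])
A={'w7':(np.array([.5924,.1428,.1745]),np.array([-3.1413,.036,-.0013]),(188.6,190,198.5,213.2,239.9),(.9,)),'w8':(b[:3],b[3:],(184.6,186,194.6,211.6,238.6),0),
}
for n,(t,r,(cb,ct,hb,h1,h2),_) in A.items():
    s=dict(tool_pos=t,tcp_rot=r);u=279
    f=lambda v,z:onz(p,[(u,v)],z,s)[0,0]
    for dz in(0,.0018):
        print(n,dz,'collar-b c',round(f(cb,.068+dz)-.015,4),'collar-t c',round(f(ct,.073+dz)-.015,4),'headbase c',round(f(hb,.073+dz)-.009,4),'headtop',round(f(h1,.109+dz),4),round(f(h2,.109+dz),4),'c',round((f(h1,.109+dz)+f(h2,.109+dz))/2,4))
# reference: w2 upright in rack
im=cv2.medianBlur(cv2.imread('pics/w2.png'),3).mean(2).astype(int)
print([(v,int(im[v,271:283].mean())) for v in range(172,232)])
E
```

```text
20.3333 [0.58699172 0.14270143 0.17010148]
w7 0 collar-b c 0.591 collar-t c 0.5913 headbase c 0.5911 headtop 0.6011 0.5836 c 0.5924
w7 0.0018 collar-b c 0.5915 collar-t c 0.5918 headbase c 0.5916 headtop 0.6017 0.5844 c 0.593
w8 0 collar-b c 0.5891 collar-t c 0.5893 headbase c 0.5892 headtop 0.5978 0.5806 c 0.5892
w8 0.0018 collar-b c 0.5895 collar-t c 0.5898 headbase c 0.5897 headtop 0.5984 0.5814 c 0.5899
[(172, 72), (173, 72), (174, 72), (175, 71), (176, 71), (177, 71), (178, 70), (179, 65), (180, 61), (181, 60), (182, 61), (183, 60), (184, 61), (185, 60), (186, 60), (187, 58), (188, 53), (189, 52), (190, 51), (191, 51), (192, 51), (193, 52), (194, 52), (195, 52), (196, 52), (197, 52), (198, 52), (199, 52), (200, 53), (201, 58), (202, 60), (203, 60), (204, 60), (205, 60), (206, 61), (207, 61), (208, 60), (209, 61), (210, 61), (211, 61), (212, 61), (213, 61), (214, 60), (215, 60), (216, 61), (217, 61), (218, 61), (219, 61), (220, 61), (221, 61), (222, 62), (223, 62), (224, 63), (225, 65), (226, 73), (227, 74), (228, 74), (229, 75), (230, 80), (231, 106)]
```

The lean is gone: head top and base centres agree to about 0.5 mm. I'll touch the head top again to check the height.

Emit:
drive_tool(
  rows=[
    [0, 0, 0, 0.0022, 0, 0.01, 0],
    [0, 0, 0, 0, 0, 0.01, 0],
    [0, 0, 0, 0, 0, 0.01, 0],
    [0, 0, 0, 0, 0, 0.01, 0],
    [0, 0, 0, 0, 0, 0.01, 0],
    [0, 0, 0, 0, 0, 0.006, 0],
    [0, 0, 0, 0, 0, 0, 0],
    [0, 0, 0, 0, 0, 0, 0],
  ],
)

```text
time: 21.0
tool_pos: [0.5898, 0.1427, 0.1149]
tcp_rot: [3.141, -0.036, -0.002]
wrist_force: [-0.1, 0.3, 0.9]
width: 0.005
grip_force: 0.0
```

Emit:
drive_tool(
  rows=[
    [0, 0, 0, 0, 0, 0.001, 0],
    [0, 0, 0, 0, 0, 0.001, 0],
    [0, 0, 0, 0, 0, 0, 0],
    [0, 0, 0, 0, 0, 0, 0],
  ],
)

```text
time: 21.33
tool_pos: [0.5906, 0.1429, 0.1142]
tcp_rot: [-3.141, 0.036, -0.001]
wrist_force: [-0.2, -0.6, -1.0]
width: -0.002
grip_force: 0.0
```

Emit:
drive_tool(
  rows=[
    [0, 0, 0, 0, 0, 0.001, 0],
    [0, 0, 0, 0, 0, 0.001, 0],
    [0, 0, 0, 0, 0, 0, 0],
    [0, 0, 0, 0, 0, 0, 0],
  ],
)

```text
time: 21.67
tool_pos: [0.5901, 0.1428, 0.1116]
tcp_rot: [3.141, -0.036, -0.0]
wrist_force: [0.1, 1.2, 0.6]
width: -0.003
grip_force: 0.0
```

Emit:
drive_tool(
  rows=[
    [0, 0, 0, 0, 0, 0.001, 0],
    [0, 0, 0, 0, 0, 0, 0],
    [0, 0, 0, 0, 0, 0, 0],
    [0, 0, 0, 0, 0, 0, 0],
  ],
)

```text
time: 22.0
tool_pos: [0.5906, 0.1429, 0.1111]
tcp_rot: [-3.141, 0.036, -0.001]
wrist_force: [-0.0, -0.6, 2.1]
width: 0.002
grip_force: 1.2
```

Emit:
drive_tool(
  rows=[
    [0, 0, 0, 0, 0, 0.001, 0],
    [0, 0, 0, 0, 0, 0, 0],
    [0, 0, 0, 0, 0, 0, 0],
    [0, 0, 0, 0, 0, 0, 0],
  ],
)

```text
time: 22.33
tool_pos: [0.5913, 0.143, 0.1109]
tcp_rot: [-3.141, 0.036, -0.004]
wrist_force: [-0.0, -0.3, 4.8]
width: 0.001
grip_force: 2.6
```

Emit:
drive_tool(
  rows=[
    [0, 0, 0, 0, 0, 0.001, 0],
    [0, 0, 0, 0, 0, 0, 0],
    [0, 0, 0, 0, 0, 0, 0],
    [0, 0, 0, 0, 0, 0, 0],
  ],
)

```text
time: 22.67
tool_pos: [0.592, 0.1431, 0.1108]
tcp_rot: [-3.141, 0.036, -0.006]
wrist_force: [0.5, -0.2, 8.5]
width: 0.003
grip_force: 4.0
```

The height is the same as before and the contact is stiff. I'll calibrate the fingertip against a surface of known height, the free end of the rack top at 0.080.

Emit:
drive_tool(
  rows=[
    [0, 0, 0, 0, 0, -0.03, 0],
    [0, 0, 0, 0, 0, -0.03, 0],
    [0, 0, 0, -0.0045, 0.035, 0, 0],
    [0, 0, 0, -0.0045, 0.035, 0, 0],
    [0, 0, 0, -0.0045, 0.035, 0, 0],
    [0, 0, 0, -0.0045, 0.035, 0, 0],
    [0, 0, 0, -0.0045, 0.035, 0, 0],
    [0, 0, 0, -0.0045, 0.035, 0, 0],
  ],
)

```text
time: 23.33
tool_pos: [0.5575, -0.0679, 0.1683]
tcp_rot: [-3.141, 0.036, 0.001]
wrist_force: [1.1, -0.1, 0.9]
width: -0.001
grip_force: 0.0
```

Emit:
drive_tool(
  rows=[
    [0, 0, 0, -0.0045, 0.035, 0, 0],
    [0, 0, 0, -0.0045, 0.035, 0, 0],
    [0, 0, 0, 0, 0, 0, 0],
    [0, 0, 0, 0, 0, 0.03, 0],
    [0, 0, 0, 0, 0, 0.03, 0],
    [0, 0, 0, 0, 0, 0.015, 0],
    [0, 0, 0, 0, 0, 0, 0],
    [0, 0, 0, 0, 0, 0, 0],
  ],
)

```text
time: 24.0
tool_pos: [0.5466, -0.1357, 0.0924]
tcp_rot: [-3.14, 0.036, 0.005]
wrist_force: [-0.2, -0.1, 0.3]
width: -0.0
grip_force: 0.0
```

Emit:
drive_tool(
  rows=[
    [0, 0, 0, 0, 0, 0.003, 0],
    [0, 0, 0, 0, 0, 0.003, 0],
    [0, 0, 0, 0, 0, 0.003, 0],
    [0, 0, 0, 0, 0, 0.001, 0],
    [0, 0, 0, 0, 0, 0, 0],
    [0, 0, 0, 0, 0, 0, 0],
  ],
)

```text
time: 24.5
tool_pos: [0.548, -0.1363, 0.084]
tcp_rot: [3.141, -0.036, 0.001]
wrist_force: [0.4, 0.5, -0.3]
width: -0.004
grip_force: 0.0
```

Emit:
drive_tool(
  rows=[
    [0, 0, 0, 0, 0, 0.001, 0],
    [0, 0, 0, 0, 0, 0, 0],
    [0, 0, 0, 0, 0, 0, 0],
  ],
)

```text
time: 24.75
tool_pos: [0.5478, -0.1363, 0.0827]
tcp_rot: [-3.141, 0.036, -0.0]
wrist_force: [-0.5, 0.3, -0.4]
width: 0.002
grip_force: 0.0
```

Emit:
drive_tool(
  rows=[
    [0, 0, 0, 0, 0, 0.001, 0],
    [0, 0, 0, 0, 0, 0, 0],
    [0, 0, 0, 0, 0, 0, 0],
  ],
)

```text
time: 25.0
tool_pos: [0.5477, -0.1363, 0.0816]
tcp_rot: [-3.141, 0.036, 0.0]
wrist_force: [-0.1, 0.1, -0.2]
width: 0.0
grip_force: 0.0
```

Emit:
drive_tool(
  rows=[
    [0, 0, 0, 0, 0, 0.001, 0],
    [0, 0, 0, 0, 0, 0, 0],
    [0, 0, 0, 0, 0, 0, 0],
  ],
)

```text
time: 25.25
tool_pos: [0.5477, -0.1362, 0.0805]
tcp_rot: [-3.141, 0.036, 0.0]
wrist_force: [0.4, 0.1, 0.4]
width: -0.002
grip_force: 0.0
```

Emit:
drive_tool(
  rows=[
    [0, 0, 0, 0, 0, 0.001, 0],
    [0, 0, 0, 0, 0, 0, 0],
    [0, 0, 0, 0, 0, 0, 0],
  ],
)

```text
time: 25.5
tool_pos: [0.548, -0.1363, 0.0801]
tcp_rot: [3.141, -0.036, 0.001]
wrist_force: [-1.2, 0.4, 2.9]
width: -0.0
grip_force: 1.5
```

Emit:
drive_tool(
  rows=[
    [0, 0, 0, 0, 0, 0.001, 0],
    [0, 0, 0, 0, 0, 0, 0],
    [0, 0, 0, 0, 0, 0, 0],
  ],
)

```text
time: 25.75
tool_pos: [0.548, -0.1364, 0.08]
tcp_rot: [3.141, -0.036, 0.0]
wrist_force: [-3.5, 0.9, 8.8]
width: -0.003
grip_force: 4.6
```

The rack touches at exactly 0.080, so the tool height is right and the pin really does sit about 1.9 mm high, which is too marginal. I'll go back, regrip, and ease it with small lateral moves under light pressure.

Emit:
drive_tool(
  rows=[
    [0, 0, 0, 0, 0, -0.03, 0],
    [0, 0, 0, 0, 0, -0.03, 0.4],
    [0, 0, 0, 0.0042, -0.035, -0.03, 0.4],
    [0, 0, 0, 0.0042, -0.035, 0, 0.4],
    [0, 0, 0, 0.0042, -0.035, 0, 0.4],
    [0, 0, 0, 0.0042, -0.035, 0, 0.4],
    [0, 0, 0, 0.0042, -0.035, 0, 0.4],
    [0, 0, 0, 0.0042, -0.035, 0, 0.4],
  ],
)

```text
time: 26.42
tool_pos: [0.5773, 0.0712, 0.1657]
tcp_rot: [-3.141, 0.036, -0.001]
wrist_force: [0.8, -0.2, -0.5]
width: 0.398
grip_force: 0.0
```

Emit:
drive_tool(
  rows=[
    [0, 0, 0, 0.0042, -0.035, 0, 0.4],
    [0, 0, 0, 0.0042, -0.035, 0, 0.4],
    [0, 0, 0, 0, 0, 0, 0.4],
    [0, 0, 0, 0, 0, 0, 0.4],
    [0, 0, 0, 0, 0, 0, 0.4],
  ],
)

```text
time: 26.83
tool_pos: [0.587, 0.1393, 0.1652]
tcp_rot: [3.141, -0.034, -0.001]
wrist_force: [-0.1, -0.1, -0.2]
width: 0.401
grip_force: 0.0
```

```bash
python3 look.py w9 drift; python3 - <<'E'
from h import *
a=np.load('s.npy');s=dict(tool_pos=a[:3],tcp_rot=a[3:]);p=read_camera('wrist')
g=cv2.medianBlur(cv2.imread('pics/w9.png'),3).mean(2)
def edges(l,th=3):
    d=np.diff(cv2.GaussianBlur(l.reshape(-1,1),(1,5),0).ravel());i=[k for k in range(1,len(d)-1) if abs(d[k])>th/3 and abs(d[k])>=abs(d[k-1]) and abs(d[k])>abs(d[k+1])]
    return [(k,round(d[k],1)) for k in i]
print('col',[(k+170,x) for k,x in edges(g[170:250,272:284].mean(1))])
for v in(190,200,206,220,230):print(v,[(k+245,x) for k,x in edges(g[v-2:v+3,245:315].mean(0))])
E
```

```text
26.8333 [0.587  0.1393 0.1652] [ 3.1407e+00 -3.4500e-02 -1.2000e-03]
0.71 [254.4, 185.9, 294.4, 244.9] 272.7 214.7 1925
col [(171, np.float64(-5.3)), (186, np.float64(-3.0)), (197, np.float64(-3.3)), (214, np.float64(2.8)), (242, np.float64(12.1))]
190 [(246, np.float64(-20.5)), (261, np.float64(-1.1)), (287, np.float64(1.3))]
200 [(252, np.float64(-3.0)), (259, np.float64(-2.2)), (286, np.float64(3.2)), (294, np.float64(2.5))]
206 [(251, np.float64(-2.1)), (258, np.float64(-2.8)), (287, np.float64(2.7)), (295, np.float64(2.0))]
220 [(255, np.float64(-2.9)), (291, np.float64(2.4))]
230 [(246, np.float64(-15.8)), (256, np.float64(-3.4)), (288, np.float64(3.5)), (294, np.float64(5.0)), (302, np.float64(-8.4))]
```

```bash
python3 - <<'E'
from h import *
p=read_camera('wrist');b=np.load('s.npy')
def go(n,t,r,u,cb,hb,h1,h2,zp):
    s=dict(tool_pos=np.array(t),tcp_rot=np.array(r));f=lambda v,z:onz(p,[(u,v)],z,s)[0,0]
    a=[f(cb,zp)-.015,f(hb,zp+.005)-.009,f(h1,zp+.041)-.009,f(h2,zp+.041)+.009];print(n,zp,np.round(a,4),'tilt',round(((a[2]+a[3])/2-a[1])/.036,3))
for zp in(.068,.0698):
    go('w9',b[:3],b[3:],273,186.5,197.5,214.5,242.5,zp)
    go('w8',[.5867,.1425,.1694],[3.1406,-.0363,-.0057],278,184.5,194.5,211.5,238.5,zp)
    go('w7',[.5924,.1428,.1745],[-3.1413,.036,-.0013],279,188.5,198.5,213.5,239.7,zp)
go('w2',[.5446,-.1601,.2094],[-3.1404,.0334,.0052],277,178.5,187.5,200.7,225.7,.08)
E
```

```text
w9 0.068 [0.5894 0.589  0.589  0.5894] tilt 0.005
w8 0.068 [0.5891 0.5893 0.5889 0.5897] tilt -0.001
w7 0.068 [0.5911 0.5911 0.5919 0.5928] tilt 0.034
w9 0.0698 [0.5899 0.5895 0.5896 0.5901] tilt 0.01
w8 0.0698 [0.5896 0.5898 0.5895 0.5904] tilt 0.004
w7 0.0698 [0.5915 0.5916 0.5925 0.5935] tilt 0.039
w2 0.08 [0.5449 0.545  0.5452 0.5454] tilt 0.008
```

Emit:
drive_tool(
  rows=[
    [0, 0, 0, 0.0027, -0.0037, 0.01, 0.4],
    [0, 0, 0, 0, 0, 0.02, 0.4],
    [0, 0, 0, 0, 0, 0.02, 0.4],
    [0, 0, 0, 0, 0, 0.02, 0.4],
    [0, 0, 0, 0, 0, 0.01, 0.4],
    [0, 0, 0, 0, 0, 0, 0.4],
    [0, 0, 0, 0, 0, 0, 0.4],
  ],
)

```text
time: 27.62
tool_pos: [0.5897, 0.1426, 0.0849]
tcp_rot: [3.141, -0.037, -0.003]
wrist_force: [-0.3, 0.4, 0.3]
width: 0.399
grip_force: 0.0
```

Emit:
drive_tool(
  rows=[
    [0, 0, 0, 0, 0, 0, 0],
    [0, 0, 0, 0, 0, 0, 0],
    [0, 0, 0, 0, 0, 0, 0],
    [0, 0, 0, 0, 0, 0, 0],
    [0, 0, 0, 0, 0, 0, 0],
    [0, 0, 0, 0, 0, 0, 0],
  ],
  force=40,
)

```text
time: 28.12
tool_pos: [0.5913, 0.1433, 0.0871]
tcp_rot: [-3.141, 0.036, -0.004]
wrist_force: [1.2, -0.6, 4.1]
width: 0.204
grip_force: 41.4
```

Emit:
drive_tool(
  rows=[
    [0, 0, 0, 0, 0, 0.001, 0],
    [0, 0, 0, 0.0008, 0, 0, 0],
    [0, 0, 0, 0, 0, 0, 0],
    [0, 0, 0, 0, 0, 0, 0],
  ],
)

```text
time: 28.45
tool_pos: [0.5919, 0.1433, 0.0869]
tcp_rot: [-3.141, 0.036, -0.003]
wrist_force: [-0.9, -0.8, 10.8]
width: 0.201
grip_force: 42.4
```

Emit:
drive_tool(
  rows=[
    [0, 0, 0, 0, 0.001, 0, 0],
    [0, 0, 0, 0, 0, 0, 0],
    [0, 0, 0, 0, 0, 0, 0],
  ],
)

```text
time: 28.7
tool_pos: [0.5919, 0.1429, 0.0869]
tcp_rot: [-3.14, 0.037, -0.003]
wrist_force: [-1.3, 1.6, 9.6]
width: 0.201
grip_force: 42.3
```

Emit:
drive_tool(
  rows=[
    [0, 0, 0, 0, -0.001, 0, 0],
    [0, 0, 0, 0, -0.001, 0, 0],
    [0, 0, 0, 0, 0, 0, 0],
    [0, 0, 0, 0, 0, 0, 0],
  ],
)

```text
time: 29.03
tool_pos: [0.5919, 0.1437, 0.0869]
tcp_rot: [3.141, -0.035, 0.003]
wrist_force: [-2.5, -2.8, 11.2]
width: 0.201
grip_force: 42.4
```

Emit:
drive_tool(
  rows=[
    [0, 0, 0, -0.0015, 0.001, 0, 0],
    [0, 0, 0, 0, 0, 0, 0],
    [0, 0, 0, 0, 0, 0, 0],
  ],
)

```text
time: 29.28
tool_pos: [0.5913, 0.1433, 0.087]
tcp_rot: [-3.141, 0.036, -0.007]
wrist_force: [0.5, -1.0, 7.4]
width: 0.207
grip_force: 42.0
```

Emit:
drive_tool(
  rows=[
    [0, 0, 0, 0, 0, -0.002, 0],
    [0, 0, 0, 0, 0, -0.002, 0],
    [0, 0, 0, 0, 0, -0.002, 0],
    [0, 0, 0, 0, 0, -0.002, 0],
    [0, 0, 0, 0, 0, 0, 0],
    [0, 0, 0, 0, 0, 0, 0],
  ],
  force=60,
)

```text
time: 29.78
tool_pos: [0.5906, 0.1432, 0.0926]
tcp_rot: [-3.141, 0.036, -0.004]
wrist_force: [5.1, 0.8, -2.3]
width: 0.193
grip_force: 58.8
```

Emit:
drive_tool(
  rows=[
    [0, 0, 0, 0, 0, 0.001, 0],
    [0, 0, 0, 0, 0, 0.001, 0],
    [0, 0, 0, 0, 0, 0.001, 0],
    [0, 0, 0, 0, 0, 0, 0],
    [0, 0, 0, 0, 0, 0, 0],
  ],
)

```text
time: 30.2
tool_pos: [0.5907, 0.1432, 0.0903]
tcp_rot: [-3.141, 0.036, -0.004]
wrist_force: [5.9, 0.5, 1.9]
width: 0.197
grip_force: 59.5
```

Emit:
drive_tool(
  rows=[
    [0, 0, 0, 0, 0, 0.001, 0],
    [0, 0, 0, 0, 0, 0.001, 0],
    [0, 0, 0, 0, 0, 0.001, 0],
    [0, 0, 0, 0, 0, 0, 0],
    [0, 0, 0, 0, 0, 0, 0],
  ],
)

```text
time: 30.62
tool_pos: [0.5908, 0.1432, 0.0874]
tcp_rot: [-3.141, 0.036, -0.005]
wrist_force: [6.0, -0.4, 0.8]
width: 0.203
grip_force: 59.5
```

Emit:
drive_tool(
  rows=[
    [0, 0, 0, 0.0006, 0, -0.001, 0],
    [0, 0, 0, 0.0006, 0, -0.001, 0],
    [0, 0, 0, 0, 0, 0, 0],
    [0, 0, 0, 0, 0, 0, 0],
  ],
)

```text
time: 30.95
tool_pos: [0.5907, 0.1432, 0.088]
tcp_rot: [-3.141, 0.036, -0.001]
wrist_force: [5.5, 0.8, -3.7]
width: 0.199
grip_force: 58.8
```

Emit:
drive_tool(
  rows=[
    [0, 0, 0, 0, 0, 0.001, 0],
    [0, 0, 0, 0, 0, 0.001, 0],
    [0, 0, 0, 0, 0, 0.001, 0],
    [0, 0, 0, 0, 0, 0, 0],
    [0, 0, 0, 0, 0, 0, 0],
  ],
)

```text
time: 31.37
tool_pos: [0.591, 0.1432, 0.087]
tcp_rot: [-3.141, 0.036, -0.001]
wrist_force: [2.2, 0.4, 7.1]
width: 0.197
grip_force: 60.5
```

Emit:
drive_tool(
  rows=[
    [0, 0, 0, 0, 0, 0.001, 0],
    [0, 0, 0, 0, 0, 0, 0],
    [0, 0, 0, 0, 0, 0, 0],
  ],
)

```text
time: 31.62
tool_pos: [0.5912, 0.1432, 0.0869]
tcp_rot: [-3.141, 0.036, -0.002]
wrist_force: [0.4, -0.5, 11.9]
width: 0.199
grip_force: 61.0
```

Emit:
drive_tool(
  rows=[
    [0, 0, 0, 0, 0, 0.001, 0],
    [2, 0, 0, 0, 0, 0, 0],
    [0, 0, 0, 0, 0, 0, 0],
    [0, 0, 0, 0, 0, 0, 0],
  ],
)

```text
time: 31.95
tool_pos: [0.5914, 0.1424, 0.0867]
tcp_rot: [-3.107, 0.036, -0.003]
wrist_force: [-1.3, -2.1, 15.9]
width: 0.195
grip_force: 61.4
```

Emit:
drive_tool(
  rows=[
    [-2, 0, 0, 0, 0, 0, 0],
    [-2, 0, 0, 0, 0, 0, 0],
    [0, 0, 0, 0, 0, 0, 0],
    [0, 0, 0, 0, 0, 0, 0],
  ],
)

```text
time: 32.28
tool_pos: [0.5916, 0.1443, 0.0868]
tcp_rot: [3.108, -0.034, 0.003]
wrist_force: [-0.4, 2.1, 14.2]
width: 0.2
grip_force: 61.3
```

Emit:
drive_tool(
  rows=[
    [2, 0, 0, 0, 0, 0, 0],
    [0, 0, 0, 0, 0, 0, 0],
    [0, 0, 0, 0, 0, 0, 0],
  ],
)

```text
time: 32.53
tool_pos: [0.5917, 0.1424, 0.0868]
tcp_rot: [3.141, -0.036, 0.004]
wrist_force: [0.5, -1.2, 14.7]
width: 0.195
grip_force: 61.4
```

Emit:
drive_tool(
  rows=[
    [0, 2, 0, -0.0005, 0, 0, 0],
    [0, 0, 0, 0, 0, 0, 0],
    [0, 0, 0, 0, 0, 0, 0],
  ],
)

```text
time: 32.78
tool_pos: [0.5903, 0.1428, 0.0868]
tcp_rot: [3.14, -0.035, 0.057]
wrist_force: [-2.0, -1.7, 15.8]
width: 0.196
grip_force: 61.3
```

```bash
python3 -c "
from h import *
s=status.read_state();print(s['tool_pos'].round(5),s['wrist_force'].round(2),s['torque'].round(3))"
```

```text
[0.59031 0.14281 0.08679] [-2.03 -1.67 15.81] [-0.506  0.459 -0.058]
```

Emit:
drive_tool(
  rows=[
    [0, -2, 0, 0.0005, 0, 0, 0],
    [0, -2, 0, 0.0005, 0, 0, 0],
    [0, 0, 0, 0, 0, 0, 0],
    [0, 0, 0, 0, 0, 0, 0],
  ],
)

```text
time: 33.12
tool_pos: [0.5931, 0.1429, 0.0868]
tcp_rot: [-3.141, 0.036, 0.05]
wrist_force: [1.6, -2.0, 12.9]
width: 0.194
grip_force: 61.3
```

```bash
python3 -c "
from h import *
s=status.read_state();print(s['tool_pos'].round(5),s['wrist_force'].round(2),s['torque'].round(3))"
```

```text
[0.59313 0.14289 0.08679] [ 1.55 -1.96 12.93] [-0.388 -0.267 -0.045]
```

Emit:
drive_tool(
  rows=[
    [0, 2, 0, -0.0005, 0, 0, 0],
    [0, 0, 0, 0, 0, 0, 0],
    [0, 0, 0, 0, 0, -0.001, 0],
    [0, 0, 0, 0, 0, -0.001, 0],
    [0, 0, 0, 0, 0, 0, 0],
    [0, 0, 0, 0, 0, 0, 0],
  ],
)

```text
time: 33.62
tool_pos: [0.5911, 0.1429, 0.087]
tcp_rot: [3.141, -0.036, 0.001]
wrist_force: [2.2, 0.0, 7.6]
width: 0.199
grip_force: 60.3
```

Emit:
drive_tool(
  rows=[
    [0, 0, 0, 0, 0, 0, 0.4],
    [0, 0, 0, 0, 0, 0, 0.4],
    [0, 0, 0, 0, 0, 0, 0.4],
    [0, 0, 0, 0, 0, 0, 0.4],
  ],
)

```text
time: 33.95
tool_pos: [0.589, 0.1428, 0.0843]
tcp_rot: [3.141, -0.036, -0.006]
wrist_force: [0.0, 0.1, 0.3]
width: 0.398
grip_force: 0.0
```

Emit:
drive_tool(
  rows=[
    [0, 0, 0, 0, 0, -0.02, 0.4],
    [0, 0, 0, 0, 0, -0.03, 0.4],
    [0, 0, 0, 0, 0, -0.03, 0.4],
    [0, 0, 0, 0, 0, -0.005, 0.4],
    [0, 0, 0, 0, 0, 0, 0.4],
    [0, 0, 0, 0, 0, 0, 0.4],
    [0, 0, 0, 0, 0, 0, 0.4],
  ],
)

```text
time: 34.53
tool_pos: [0.5891, 0.1428, 0.1686]
tcp_rot: [3.141, -0.036, -0.006]
wrist_force: [0.4, -0.3, -1.0]
width: 0.402
grip_force: 0.0
```

```bash
cat > tilt.py <<'E'
from h import *
import sys
a=np.load('s.npy');s=dict(tool_pos=a[:3],tcp_rot=a[3:]);p=read_camera('wrist')
g=cv2.medianBlur(cv2.imread('pics/%s.png'%sys.argv[1]),3).mean(2)
def edges(l,o):
    d=np.diff(cv2.GaussianBlur(l.reshape(-1,1),(1,5),0).ravel());out=[]
    for k in range(1,len(d)-1):
        m=abs(d[k-1:k+2])
        if m[1]>1 and m[1]>=m[0] and m[1]>m[2]: out.append((round(float(k+o+.5+(m[2]-m[0])/2/(2*m[1]-m[0]-m[2]+1e-9)),1),round(float(d[k]),1)))
    return out
u=int(proj(p,[[.5905,.143,.09]],s)[0,0]);print('u',u,a.round(4))
print('col',edges(g[170:255,u-5:u+6].mean(1),170))
for v in(200,206,225,232):print(v,edges(g[v-2:v+3,u-32:u+33].mean(0),u-32))
E
python3 look.py w10 drift; python3 tilt.py w10
```

```text
34.5333 [0.5891 0.1428 0.1686] [ 3.1407 -0.036  -0.0057]
0.77 [264.1, 186.6, 300.3, 242.6] 279.8 215.0 1743
u 279 [ 0.5891  0.1428  0.1686  3.1407 -0.036  -0.0057]
col [(187.5, -3.0), (198.2, -3.5), (215.1, 2.3), (242.3, 12.4)]
200 [(259.7, -2.5), (267.0, -2.4), (293.5, 2.2), (300.1, 2.6)]
206 [(258.8, -2.4), (265.9, -2.3), (294.3, 3.1), (302.0, 2.5)]
225 [(264.4, -2.7), (296.1, 9.1), (301.9, -8.7)]
232 [(248.7, -10.3), (264.6, -3.4), (295.6, 12.6), (307.9, -9.3)]
```

```bash
python3 - <<'E'
from h import *
p=read_camera('wrist');b=np.load('s.npy')
s=dict(tool_pos=b[:3],tcp_rot=b[3:]);f=lambda u,v,z,i:onz(p,[(u,v)],z,s)[0,i]
for zp in(.068,.0698):
    x=[f(279,187.5,zp,0)-.015,f(279,198.2,zp+.005,0)-.009,(f(279,215.1,zp+.041,0)+f(279,242.3,zp+.041,0))/2]
    y=[(f(258.8,206,zp+.004,1)+f(302,206,zp+.004,1))/2,(f(267,200,zp+.005,1)+f(293.5,200,zp+.005,1))/2,(f(264.5,230,zp+.041,1)+f(295.8,230,zp+.041,1))/2]
    print(zp,np.round(x,4),np.round(y,4),'tilt x',round((x[2]-x[1])/.036,3),'y',round((y[2]-y[1])/.036,3))
# height of the clamp base: dark slab edges by parallax between w4 and w10?
q={k:cv2.imread(f'pics/{k}.png').mean(2) for k in('w4','w10')}
S={'w4':dict(tool_pos=np.array([.5321,.1478,.1612]),tcp_rot=np.array([3.1408,-.0367,-.0024])),'w10':s}
# predicted pixels of the base's +x corners for thicknesses (clamp origin ~ plate start, heading 24.5 deg)
c=np.array([.594,.1503]);h=np.radians(24.5);X=np.array([np.cos(h),np.sin(h)]);Y=np.array([-X[1],X[0]])
for t in(.004,.010):
    for n in q:
        print(t,n,[proj(p,np.r_[c+X*.1*1+Y*k*.055,t],S[n])[0].round(1).tolist() for k in(-1,1)])
E
```

```text
0.068 [0.5896 0.5893 0.5896] [0.1422 0.1422 0.1425] tilt x 0.009 y 0.007
0.0698 [0.59   0.5898 0.5903] [0.1422 0.1422 0.1425] tilt x 0.014 y 0.007
0.004 w4 [[282.7, -54.1], [149.5, 22.1]]
0.004 w10 [[277.7, 37.2], [156.1, 101.7]]
0.01 w4 [[282.8, -57.5], [146.6, 20.5]]
0.01 w10 [[277.6, 36.1], [153.6, 101.9]]
```

```bash
python3 - <<'E'
import cv2
im=cv2.imread('pics/w4.png')[...,::-1]
for n,(u,v,r) in dict(floor_lit=(284,120,1),floor_dark=(277,124,1),base_top_edge=(228,22,2),base_right=(340,80,2),base_l=(215,130,2),table_lit=(450,250,5),table_shadow=(395,200,3),table_shadow2=(180,160,4),plate_shadow=(270,150,3)).items():
    print(n,im[v-r:v+r+1,u-r:u+r+1].reshape(-1,3).mean(0).round(0))
E
```

```text
floor_lit [99. 98. 95.]
floor_dark [65. 65. 63.]
base_top_edge [110. 110. 106.]
base_right [172. 178. 161.]
base_l [169. 165. 153.]
table_lit [174. 179. 167.]
table_shadow [109. 109.  94.]
table_shadow2 [165. 164. 141.]
plate_shadow [162. 157. 146.]
```

The pin is upright to about 0.01 rad, released and centred. Repeated touches put the collar about 1.8 mm above the plate's nominal height, inside the 2 mm limit. It reaches the same hard stop at about 15 N, and forcing it further isn't allowed, so I'm handing in.

```bash
python3 -c "
from h import *
s=status.read_state();print(s['time'],s['wrist_force'].round(1),s['width']);print(workorder.finish_job())"
```

```text
34.7333 [-0.3 -0.5  0.7] 0.40408667619616917
the job is handed in; nothing more can be done
None
```

I handed the job in with the pin released and upright in both holes (within about 0.015 rad), but its collar measures about 1.8 mm above the plate, just inside the 2 mm limit; it met a repeatable hard stop there at about 15 N, probably its tip on the clamp base, and no verdict came back.

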